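# Stock the dressing basket and hang it up

## Robot

A 6-joint arm with a two-finger parallel gripper is mounted at the origin on a cart in front of the work surface, level with it; the furniture and walls round the work are solid. World frame = base frame: x ahead of the robot, y to its left, z up, the work surface at z = 0. Lengths are in m, angles in rad, forces in N, time in s.
With the tool pointing down it reaches from about 0.375 to 0.975 m from the base axis. Payload 3.8 kg.
Tool frame: the origin (TCP) lies at the very end of the fingers, on their centre line; the grasp point (between the pads) lies 19 mm behind it; z points along the fingers, y is the direction in which the jaws open and shut (so a half turn about z gives the same grasp; the last joint's range is limited). The gripper opens to 88 mm and grips with 3 to 60 N. Pads are 18 mm wide; open, the fingers measure 123 mm over their backs; the gripper's body (75 mm by 187 mm) begins 45 mm behind the grasp point.
Start: joints at [-1.262, 0.264, 1.604, -0, 1.274, -0.037], TCP at [0.229, -0.635, 0.239] pointing down, gripper open.
Joint ranges: [-2.63, 2.63], [-0.94, 2.18], [0.31, 2.57], [-1.31, 4.45], [0, 2.66], [-2.55, 2.55]. Speed limits (rad/s): [2.57, 2.57, 3.14, 3.14, 3.14, 3.14].

## Interface

Orientations are given as a rotation vector (axis times angle).
In Python, from cell import bot gives the robot as it stands.
- The arm moves only by the tool apply_moves, never from a script. Its argument "motion" is a list of rows, each a list of 5 numbers: the shift along the tool's x, y, z in mm, then the turn about the tool's z in degrees, then the closure, from 0 (fully open) to 1 (shut). In form: [[dx, dy, dz, spin, grip], ...]. A call has 1 to 8 rows; each row shifts and turns the pose as measured when the row begins, along the tool's axes as they then stand; what a row does not reach is not made up. A row lasts 1/12 s, in which the tool goes at most 41.7 mm and 7.16 degrees, less where a joint would pass 70% of its speed; a pose out of reach is approached as far as the arm can. A call with a gripper value outside its range is refused whole. The fingers move at their own pace and stop on an object; "newtons" is the grip in N (left out, the last holds). Time passes only in rows, so rows that do not move let the fingers close. It gives the time, the measured TCP pose, the force and the opening at its end, in the units of the state.
- bot.get_state(): the state, without advancing time (a new reading comes with each control period).
- bot.read_camera(name): name is "scene" or "top" or "wrist"; returns a dict with "pixels" (400x640x3 uint8, red, green, blue), "camera_matrix" (3x3 intrinsics, pixels), "xyz" and "attitude" of the camera in the world. Camera axes: x right, y up, looking along -z (the intrinsics and any distortion apply to the point x, -y, -z); pixel columns grow to the right and rows downward; lengths in m; the calibration is good to about 2 mm. A picture is of the moment at which its call begins. There is no depth.
- bot.sign_off(): hands the job in, once; it reports no verdict.
The state is a dict: "t": time; "joints": joint angles; "joint_vel": joint speeds; "joint_efforts": joint torques, N m; "ee_pos": TCP position; "tcp_rot": TCP orientation; "wrist_force": force on the tool from outside, world axes, zero at the start; "ft_torque": the same for the moment, N m; "opening": opening from 0.0 (shut) to 1.0 (fully open).
Only numpy, scipy, OpenCV 4.12 (cv2) and the standard library are available. Lean on these libraries where they do the work, as an engineer would, in place of code of your own. Each camera call takes 0.05 s, during which the arm holds its last target.

## Task

Get the dressing basket off the worktop: stand the small white bottle with the blue cap upright in the basket's empty bay while the basket is still on the cabinet, then hang the basket level by its blue bar handle on the twin hook of the stand, with the bar seated in the saddles of both prongs behind their upturned tips. Keep the bottle and both tape rolls in the basket, and do not push the other things about.

Things in the scene. Friction and masses are not known exactly. Their poses are not given: they have to be found in the camera images.
- basket: Stainless wire basket, 86 (x) x 146 (y) x 55 mm high, about 0.28 kg empty; floor top 4 mm above its underside. Origin: centre of the underside, z up. Inside, 50 mm high: a divider at y = -4 mm, two tape rolls on its +y side, the empty square bottle bay (48 x 48 mm inside) on its -y side. A bar handle is hinged outside its short ends (y = +-78 mm), axis along y at x = 0, z = 52 mm.
- handle (a joint): Angle of the basket's handle about its hinge: 0 = straight up over the basket, negative = leaning over the basket's -x side (it starts leaning, where the opening is free), limits +-1.3. A light friction hinge: it stays where it is left, about 0.5 N at the bar moves it.
- grip_bar (a point): Centre of the handle's blue round bar: 12 mm thick, 128 mm long along this point's y axis (parallel to the basket's y), 90 mm from the hinge axis. Site z points away from the hinge. Upright, the bar's centre is 142 mm above the basket's underside.
- bottle_bay (a point): Centre of the floor of the basket's empty square bay for the bottle (in the basket's frame x = 0, y = -30 mm, z = 4 mm).
- spirit_bottle: Small white round bottle with a blue cap, 41 mm thick, 92 mm high (plain body up to 76 mm, cap 23 mm thick above), 0.09 kg. Origin: centre of the underside, z up. It stands at the left or at the right of the basket.
- stand: Fixed table stand: grey base plate, 11 mm high, from x = -85 to +35 mm, y = +-68 mm; steel post 14 mm thick with a grey clamp head, 212 mm high. Origin: under the post axis on the worktop; -x roughly faces the robot. Two prongs, 8 mm thick, run from the head along -x at y = +-32 mm (56 mm free between them), level, with a dip (saddle) near the end and upturned tips.
- hook_seat (a point): Where the middle of the bar belongs: the centre of the seated 12 mm bar, midway between the two prongs, 70 mm before the post (-x), 203 mm above the worktop; axes as the stand. The saddles that carry the bar are V-shaped dips in the prongs, 9 mm deep, right below this point; in front of them (-x) the tips rise and end in black caps 12 mm thick, centred 23 mm in front of and 8 mm above this point.
- tape_wide: White roll of tape, 50 mm across, 26 mm high, lying in the basket's +y bay. Origin: centre of the underside.
- tape_narrow: Beige roll of tape, 44 mm across, 19 mm high, lying on the wide roll. Origin: centre of the underside.
- pump_bottle: Bystander: pump bottle, 48 x 75 x 187 mm, back left. Origin: centre of the underside.
- carton_a: Bystander: small carton, 35 x 92 x 71 mm, back right. Origin: centre of the underside.
- carton_b: Bystander: small carton, 32 x 90 x 77 mm, right, before the other. Origin: centre of the underside.
- paste_tube: Bystander: white tube with a blue cap, 40 x 124 x 24 mm, lying at the right. Origin: centre of the underside.
- thermo: Bystander: white thermometer, 18 x 122 x 13 mm, lying at the left. Origin: centre of the underside.
- bulb_electrode: Bystander: dark grey rubber bulb on a metal cup, 32 x 32 x 45 mm, standing on the other side of the basket from the bottle. Origin: centre of the underside.
- rack: Fixed black tube rack, 55 x 90 x 27 mm, holding five orange-capped tubes that reach 105 mm, at the left. Origin: centre of the underside.
Not all that is in view belongs to the job. There is more than one size of the tape_narrow; the job needs the larger.

How it is judged:
By the outcome, as a careful person would: the job done as asked, in the order asked, and still so for the second after the job is handed in, with the robot touching nothing.
It also fails if it takes over 58 s, if anything falls off the work surface, if the arm or the gripper's body presses on something with over 40 N, if the wrist force passes 120 N, or if a joint passes its speed limit or range.

## Working session

There is one attempt and no reset: what is moved stays moved. The work goes in short steps, Python scripts to look and compute and a tool call to move; the robot and the scene stay as the last step left them, time stands still between calls to the robot, and variables do not carry over. Pictures are saved under pics/ and viewed, and the job is handed in when it is done.

Besides the shell and the picture viewer there is one more tool, called after ">>>" as name([rows], argument=value, ...), one row to a line, values as JSON. apply_moves: Moves the arm, as the interface text tells. Its arguments: {"type":"object","properties":{"motion":{"type":"array","items":{"type":"array","items":{"type":"number"}}},"newtons":{"type":"number"}},"required":["motion"]}

```bash
mkdir -p pics; ls
cat > h.py <<'E'
import numpy as np, cv2
from cell import bot
def snap(cam,name):
    d=bot.read_camera(cam); cv2.imwrite(f'pics/{name}.png',d['pixels'][:,:,::-1].copy()); np.save(f'pics/{name}.npy',d,allow_pickle=True); return d
def load(name): return np.load(f'pics/{name}.npy',allow_pickle=True).item()
def R(d):
    a=np.array(d['attitude'],float)
    return a if a.shape==(3,3) else cv2.Rodrigues(a)[0]
def ray(d,u,v):
    K=d['camera_matrix'];p=np.linalg.solve(K,[u,v,1.]); r=R(d)@np.array([p[0],-p[1],-p[2]]); return np.array(d['xyz']),r
def onz(d,u,v,z):
    o,r=ray(d,u,v); return o+r*(z-o[2])/r[2]
def proj(d,P):
    q=R(d).T@(np.array(P,float)-d['xyz']); q=np.array([q[0],-q[1],-q[2]]); q=d['camera_matrix']@q; return q[:2]/q[2]
def tri(*obs):
    A=np.zeros((3,3));b=np.zeros(3)
    for d,u,v in obs:
        o,r=ray(d,u,v); r=r/np.linalg.norm(r); M=np.eye(3)-np.outer(r,r); A+=M;b+=M@o
    return np.linalg.solve(A,b)
def tool(dw):
    Rt=cv2.Rodrigues(np.array(bot.get_state()['tcp_rot'],float))[0]; return Rt.T@np.array(dw)*1000
E
python3 - <<'E'
from h import *
for c in ('scene','top','wrist'):
    d=snap(c,c+'0'); print(c,{k:np.round(v,3).tolist() for k,v in d.items() if k!='pixels'},[k for k in d])
print(bot.get_state())
E
```

```text
pics
scene {'camera_matrix': [[502.833, 0.0, 320.805], [0.0, 502.833, 200.121], [0.0, 0.0, 1.0]], 'xyz': [0.182, 1.007, 0.649], 'attitude': [0.317, -1.448, -2.342]} ['pixels', 'camera_matrix', 'xyz', 'attitude']
top {'camera_matrix': [[384.254, 0.0, 318.815], [0.0, 384.254, 198.115], [0.0, 0.0, 1.0]], 'xyz': [0.479, 0.123, 0.991], 'attitude': [0.107, -0.075, -1.572]} ['pixels', 'camera_matrix', 'xyz', 'attitude']
wrist {'camera_matrix': [[289.033, 0.0, 315.593], [0.0, 289.033, 199.614], [0.0, 0.0, 1.0]], 'xyz': [0.3, -0.61, 0.383], 'attitude': [-0.256, 0.182, -1.215]} ['pixels', 'camera_matrix', 'xyz', 'attitude']
{'t': 0.15, 'joints': array([-1.26190058e+00,  2.64568862e-01,  1.60504336e+00, -2.31812523e-05,
        1.27370683e+00, -3.68914755e-02]), 'joint_vel': array([-1.01257779e-04, -2.05132768e-03, -3.72143725e-03,  7.80763659e-05,
        4.00737279e-04, -1.89436055e-04]), 'joint_efforts': array([ 6.61219365e-04, -5.02844632e+01, -3.57469440e+01,  7.29336636e-02,
        2.49438611e-02, -9.60705802e-05]), 'ee_pos': array([ 0.22861313, -0.63452645,  0.23769075]), 'tcp_rot': array([-3.09307109e+00, -5.40176071e-01,  4.01945884e-04]), 'wrist_force': array([-0.3723356 , -0.10427945, -0.25059397]), 'ft_torque': array([ 0.04205733, -0.02678431,  0.00083229]), 'opening': 1.0008198370345271}
```

View pics/scene0.png

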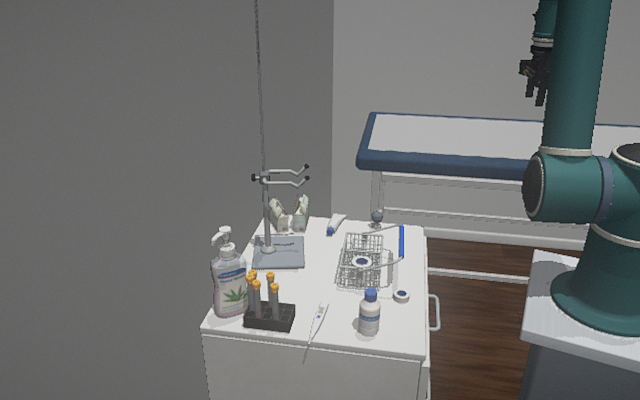

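View pics/top0.png

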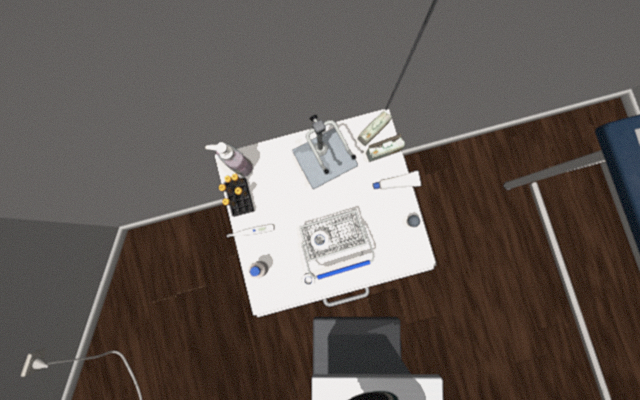

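View pics/wrist0.png

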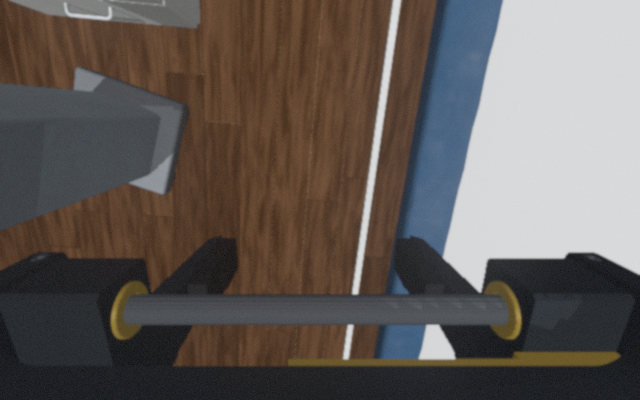

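Run:
```python
import cv2
t=cv2.imread('pics/top0.png');s=cv2.imread('pics/scene0.png')
cv2.imwrite('pics/tc1.png',cv2.resize(t[190:300,240:400],None,fx=5,fy=5,interpolation=cv2.INTER_CUBIC))
cv2.imwrite('pics/tc2.png',cv2.resize(t[100:200,280:420],None,fx=5,fy=5,interpolation=cv2.INTER_CUBIC))
cv2.imwrite('pics/sc1.png',cv2.resize(s[215:345,310:440],None,fx=4.5,fy=4.5,interpolation=cv2.INTER_CUBIC))
cv2.imwrite('pics/sc2.png',cv2.resize(s[150:280,230:330],None,fx=4.5,fy=4.5,interpolation=cv2.INTER_CUBIC))
```

```text
(no output)
```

View pics/tc1.png

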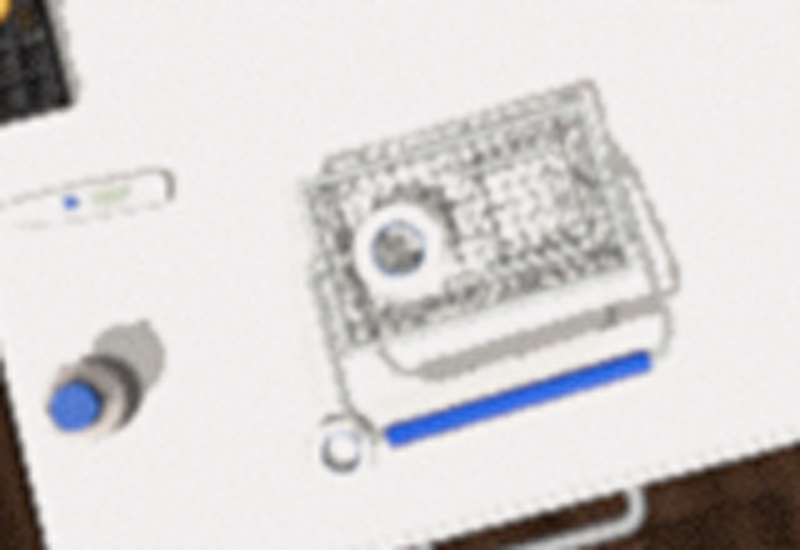

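View pics/tc2.png

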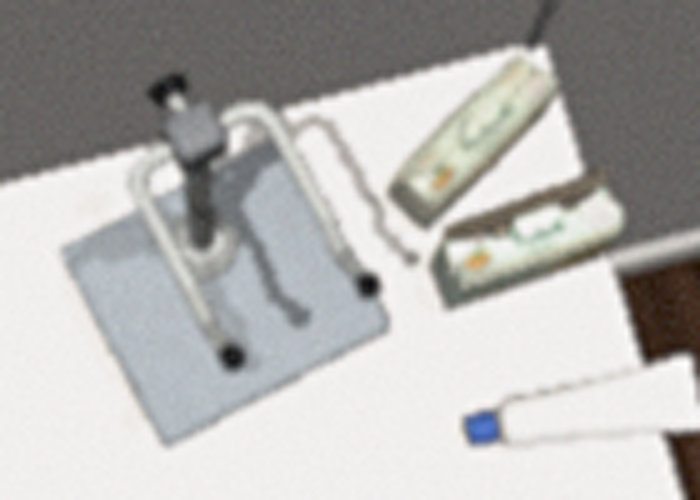

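View pics/sc1.png

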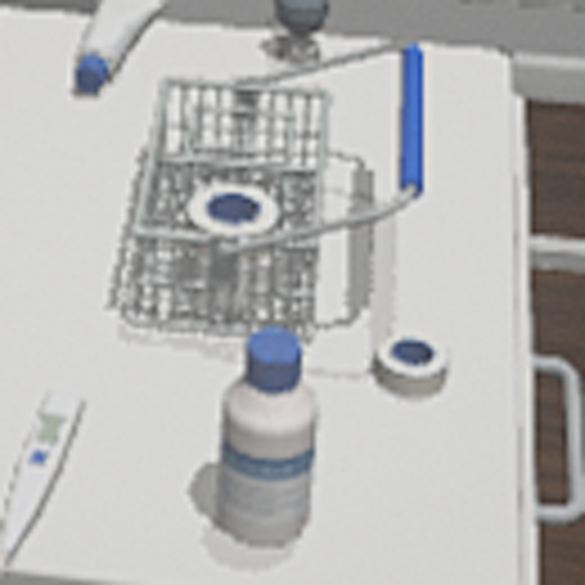

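View pics/sc2.png

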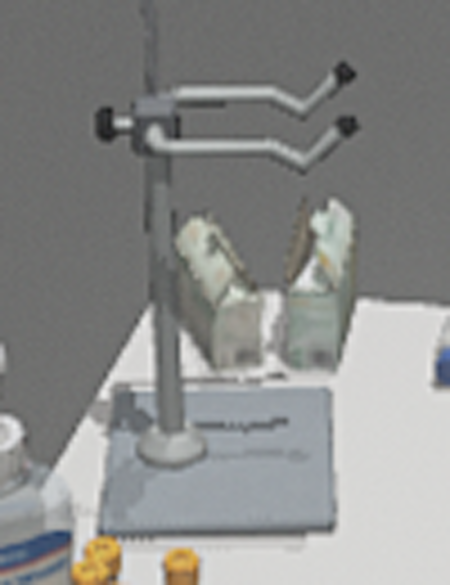

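```bash
cat > fit.py <<'E'
from h import *
from scipy.optimize import least_squares
t=load('top0');s=load('scene0')
def T(x,y,a,p):
    c,n=np.cos(a),np.sin(a);return np.array([x+c*p[0]-n*p[1],y+n*p[0]+c*p[1],p[2]])
def bar(th,y): return [np.sin(th)*.09,y,.052+np.cos(th)*.09]
obs=[(t,317.6,277.4,('b',.064)),(t,370,262,('b',-.064)),(s,402.2,257.2,('b',.064)),(s,401.6,225.7,('b',-.064)),
(t,358,207,[.043,-.073,.055]),(s,346.7,233.4,[.043,-.073,.055]),(s,382.2,236.1,[-.043,-.073,.055]),(s,341,267.5,[.043,.073,.055]),(s,381,268,[-.043,.073,.055])]
def f(q):
    r=[]
    for d,u,v,p in obs:
        P=bar(q[3],p[1]) if p[0]=='b' else p
        r+=list(proj(d,T(q[0],q[1],q[2],P))-[u,v])
    return np.array(r)
q=least_squares(f,[.4,.08,.2,-.9],loss='soft_l1').x
print('basket',q); print(f(q).reshape(-1,2).round(1))
print('bay',T(*q[:3],[0,-.03,.004]),'bar',T(*q[:3],bar(q[3],0)))
ob2=[(t,326.4,171.2,[-.093,.032,.211]),(t,353.6,157,[-.093,-.032,.211]),(s,306.7,166.7,[-.093,-.032,.211]),(s,306.9,177.8,[-.093,.032,.211]),
(t,293,150,[.035,.068,.011]),(t,313.6,188.6,[-.085,.068,.011]),(t,357.6,165,[-.085,-.068,.011])]
g=lambda q:np.concatenate([proj(d,T(*q,p))-[u,v] for d,u,v,p in ob2])
w=least_squares(g,[.6,.1,-.3],loss='soft_l1').x
print('stand',w);print(g(w).reshape(-1,2).round(1));print('seat',T(*w,[-.07,0,.203]))
print('bottle',onz(t,255.2,271,.092),onz(s,370.7,290.1,.092),tri((t,255.2,271),(s,370.7,290.1)))
E
python3 fit.py
```

```text
basket [ 0.4960326   0.10774895  0.30308413 -1.21801996]
[[ 0.2  1.5]
 [ 0.2  0.1]
 [-0.1 -0.7]
 [-0.2  0.4]
 [-2.1  3. ]
 [-0.9 -2.4]
 [ 0.3 -2.6]
 [-1.2 -1.8]
 [ 0.   0.8]]
bay [0.50498655 0.07911634 0.004     ] bar [0.41542459 0.08254132 0.08309541]
stand [0.72232526 0.13683347 0.48173429]
[[ 0.1  0.4]
 [ 0.3  0.3]
 [-0.9 -1.5]
 [-0.5 -1.2]
 [-1.6 -0.6]
 [-0.9  1.1]
 [ 1.7  0.3]]
seat [0.66029177 0.10440129 0.203     ]
bottle [0.41507563 0.28812128 0.092     ] [0.41253381 0.28990835 0.092     ] [0.41407972 0.28813017 0.09038311]
```

```bash
cat >> h.py <<'E'
def rotz(a): return np.array([[np.cos(a),-np.sin(a),0],[np.sin(a),np.cos(a),0],[0,0,1]])
def plan(target,yaw=None,grip=0.,start=None,dmax=40.,smax=7.0):
    """yaw = world azimuth of tool y (mod 180 deg). prints rows"""
    st=bot.get_state(); Rt=cv2.Rodrigues(np.array(st['tcp_rot'],float))[0]; p=np.array(st['ee_pos'])
    cur=np.arctan2(Rt[1,1],Rt[0,1]); dy=0 if yaw is None else (yaw-cur+np.pi/2)%np.pi-np.pi/2
    D=np.array(target)-p; n=int(np.ceil(max(np.linalg.norm(D)*1000/dmax,abs(np.degrees(dy))/smax,1)))
    rows=[]
    for i in range(n):
        d=Rt.T@(D/n)*1000; sp=-np.degrees(dy)/n
        rows.append([round(float(x),1) for x in d]+[round(sp,2),grip]); Rt=rotz(dy/n)@Rt
    print('cur',p.round(4),'yaw',round(cur,4),'n',n); 
    for i in range(0,n,8): print(str(rows[i:i+8]).replace(' ',''))
E
python3 - <<'E'
from h import *
t=load('top0');s=load('scene0')
def plane(d,a,b):
    o,r1=ray(d,*a);_,r2=ray(d,*b);n=np.cross(r1,r2);n/=np.linalg.norm(n);return n,n@o
n1,c1=plane(t,(388,108),(435,0));n2,c2=plane(s,(255.5,0),(260,130))
u=np.cross(n1,n2);u/=np.linalg.norm(u);p0=np.linalg.lstsq(np.array([n1,n2]),np.array([c1,c2]),rcond=None)[0]
print(u)
for z in(0,.2,.4,.6): print(p0+u*(z-p0[2])/u[2])
plan([.48,-.02,.28],.303)
E
```

```text
[-0.03605202  0.0228543   0.99908855]
[ 0.84676406 -0.04745213  0.        ]
[ 0.83954708 -0.0428771   0.2       ]
[ 0.83233009 -0.03830207  0.4       ]
[ 0.82511311 -0.03372704  0.6       ]
cur [ 0.2286 -0.6345  0.2377] yaw -1.225 n 17
[[26.2,-29.0,-2.4,np.float64(-5.15),0.0],[28.7,-26.5,-2.4,np.float64(-5.15),0.0],[30.9,-23.9,-2.4,np.float64(-5.15),0.0],[32.9,-21.0,-2.5,np.float64(-5.15),0.0],[34.7,-17.9,-2.5,np.float64(-5.15),0.0],[36.2,-14.8,-2.5,np.float64(-5.15),0.0],[37.3,-11.4,-2.5,np.float64(-5.15),0.0],[38.2,-8.1,-2.5,np.float64(-5.15),0.0]]
[[38.8,-4.6,-2.5,np.float64(-5.15),0.0],[39.0,-1.1,-2.5,np.float64(-5.15),0.0],[39.0,2.4,-2.5,np.float64(-5.15),0.0],[38.6,5.9,-2.5,np.float64(-5.15),0.0],[37.9,9.4,-2.5,np.float64(-5.15),0.0],[36.9,12.7,-2.5,np.float64(-5.15),0.0],[35.6,16.0,-2.5,np.float64(-5.15),0.0],[34.1,19.1,-2.5,np.float64(-5.15),0.0]]
[[32.2,22.1,-2.5,np.float64(-5.15),0.0]]
```

>>> apply_moves([
  [26, -29, -2.5, -5.2, 0],
  [29, -26.5, -2.5, -5.2, 0],
  [31, -24, -2.5, -5.2, 0],
  [33, -21, -2.5, -5.2, 0],
  [35, -18, -2.5, -5.2, 0],
  [36, -15, -2.5, -5.2, 0],
  [37, -11, -2.5, -5.2, 0],
  [38, -8, -2.5, -5.2, 0],
])

```text
t: 0.82
ee_pos: [0.3422, -0.3378, 0.2519]
tcp_rot: [-2.677, -1.628, 0.001]
wrist_force: [0.8, 0.3, 0.6]
opening: 1.001
```

>>> apply_moves([
  [39, -4.6, -2.5, -5.2, 0],
  [39, -1, -2.5, -5.2, 0],
  [39, 2.5, -2.5, -5.2, 0],
  [38.5, 6, -2.5, -5.2, 0],
  [38, 9.5, -2.5, -5.2, 0],
  [37, 12.7, -2.5, -5.2, 0],
  [35.5, 16, -2.5, -5.2, 0],
  [34, 19, -2.5, -5.2, 0],
])

```text
t: 1.48
ee_pos: [0.4474, -0.0279, 0.2737]
tcp_rot: [-1.883, -2.507, -0.006]
wrist_force: [0.2, -0.8, -0.6]
opening: 0.999
```

```bash
sed -i 's/\[round(sp,2),grip\]/[round(float(sp),2),grip]/' h.py
python3 - <<'E'
from h import *
snap('wrist','w1'); plan([.414,.288,.2],.303)
E
```

```text
cur [ 0.4494 -0.0212  0.2744] yaw 0.2915 n 9
[[33.9,6.1,8.7,-0.07,0.0],[33.9,6.1,8.7,-0.07,0.0],[33.9,6.2,8.7,-0.07,0.0],[33.9,6.2,8.7,-0.07,0.0],[33.9,6.3,8.7,-0.07,0.0],[33.9,6.3,8.7,-0.07,0.0],[33.9,6.3,8.7,-0.07,0.0],[33.9,6.4,8.7,-0.07,0.0]]
[[33.9,6.4,8.7,-0.07,0.0]]
```

View pics/w1.png

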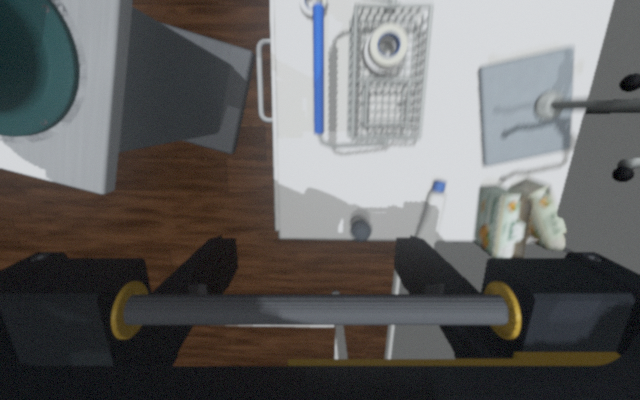

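Run:
```python
import cv2
t=cv2.imread('pics/w1.png')
cv2.imwrite('pics/w1c.png',cv2.resize(t[0:160,295:445],None,fx=4,fy=3.7,interpolation=cv2.INTER_CUBIC)[:600])
```

```text
(no output)
```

View pics/w1c.png

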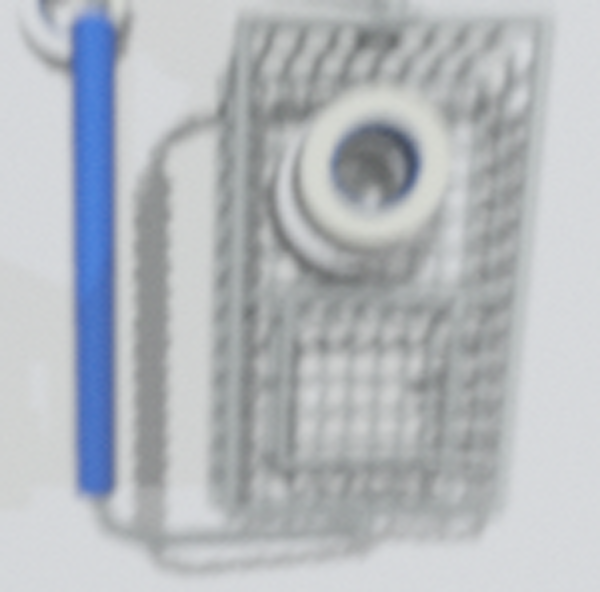

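```bash
cat >> fit.py <<'E'
print('---- with wrist')
w1=load('w1'); P=lambda x,y:(295+x/4,y/3.7)
base=list(obs)
wo=[(w1,*P(93,18),('b',.064)),(w1,*P(95,493),('b',-.064)),(w1,*P(245,15),[-.043,.073,.055]),(w1,*P(548,18),[.043,.073,.055]),(w1,*P(505,515),[.043,-.073,.055]),(w1,*P(235,518),[-.043,-.073,.055])]
for nm,o in (('wrist',wo),('all',base+wo)):
    obs[:]=o
    q=least_squares(f,[.47,.1,.3,-1.],loss='soft_l1').x
    print(nm,q); print(f(q).reshape(-1,2).round(1).tolist())
    print('bay',T(*q[:3],[0,-.03,.004]),'bar',T(*q[:3],bar(q[3],0)))
print('bay floor px',onz(w1,*P(368,400),.004))
E
python3 fit.py | sed -n '/----/,$p'
```

```text
---- with wrist
wrist [ 0.49940044  0.10832912  0.28902986 -1.22319914]
[[-0.0, 0.0], [-0.1, 0.9], [-0.3, 0.2], [2.5, -1.1], [0.2, 0.2], [-1.7, -0.2]]
bay [0.50795111 0.0795735  0.004     ] bar [0.41829285 0.08421125 0.08265757]
all [ 0.49847127  0.10805732  0.29170334 -1.2156394 ]
[[-0.5, 0.2], [-0.3, -0.5], [-1.6, -0.7], [-0.9, 0.4], [-2.0, 2.2], [-1.5, -2.6], [-0.3, -2.6], [-2.7, -2.1], [-1.6, 0.7], [-0.9, 0.0], [-0.6, 1.1], [-1.3, 0.4], [1.5, -1.3], [-0.4, 0.1], [-2.3, -0.1]]
bay [0.50709879 0.07932465 0.004     ] bar [0.41765273 0.08379003 0.08329638]
bay floor px [0.51886078 0.07772916 0.004     ]
```

>>> apply_moves([
  [34, 6, 8.5, 0, 0],
  [34, 6, 8.5, 0, 0],
  [34, 6, 8.5, 0, 0],
  [34, 6, 8.5, 0, 0],
  [34, 6, 8.5, 0, 0],
  [34, 6, 8.5, 0, 0],
  [34, 6, 8.5, 0, 0],
  [34, 6, 8.5, 0, 0],
])

```text
t: 2.2
ee_pos: [0.4174, 0.2609, 0.2094]
tcp_rot: [-1.879, -2.517, -0.021]
wrist_force: [1.2, 0.1, 0.0]
opening: 1.0
```

>>> apply_moves([
  [30, 6, 8.5, 0, 0],
  [0, 0, 0, 0, 0],
])

```text
t: 2.37
ee_pos: [0.4122, 0.2968, 0.1988]
tcp_rot: [-1.873, -2.518, -0.019]
wrist_force: [0.8, -0.4, -0.4]
opening: 0.999
```

Run:
```python
from h import *
snap('wrist','w2'); plan([.414,.288,.15],.29)
```

```text
cur [0.4124 0.2949 0.1992] yaw 0.2921 n 2
[[-3.7,-0.4,24.6,0.06,0.0],[-3.7,-0.4,24.6,0.06,0.0]]
```

View pics/w2.png

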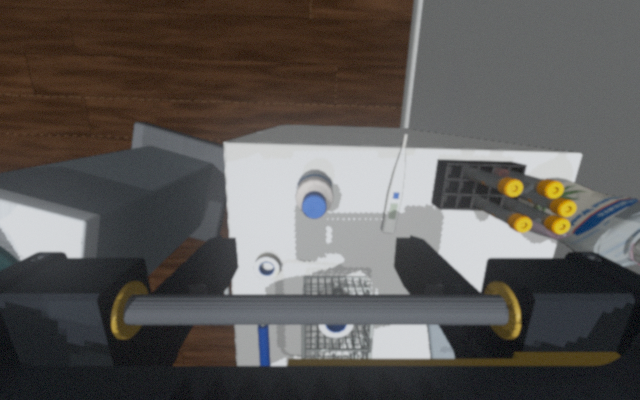

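Run:
```python
from h import *
w=load('w2');s=load('scene0');t=load('top0')
print('bottle',onz(w,314,205,.092),tri((w,314,205),(s,370.7,290.1),(t,255.2,271)))
print('caps',onz(w,511,188,.105),onz(w,521,224,.105),'rack',onz(w,440,162,.027),onz(w,437,205,.027),'therm',onz(w,390,230,.01),onz(w,385,215,.01))
```

```text
bottle [0.41364222 0.29093448 0.092     ] [0.41394382 0.2890214  0.09019629]
caps [0.57032453 0.35786789 0.105     ] [0.59453454 0.3305642  0.105     ] rack [0.53913524 0.35911661 0.027     ] [0.55600507 0.31205598 0.027     ] therm [0.52157888 0.26208985 0.01      ] [0.50858001 0.27891094 0.01      ]
```

>>> apply_moves([
  [-4, 0, 36, 0, 0],
  [0, 0, 36, 0, 0],
  [0, 0, 36, 0, 0],
  [0, 0, 30, 0, 0],
  [0, 0, 0, 0, 0],
])

```text
t: 2.83
ee_pos: [0.4196, 0.2907, 0.0621]
tcp_rot: [1.871, 2.518, 0.03]
wrist_force: [-1.0, -0.5, 0.7]
opening: 0.996
```

Run:
```python
from h import *
snap('wrist','w3'); plan([.414,.2902,.058],.292)
```

```text
cur [0.4208 0.2913 0.0645] yaw 0.2922 n 1
[[0.8,-7.0,6.3,0.01,0.0]]
```

View pics/w3.png

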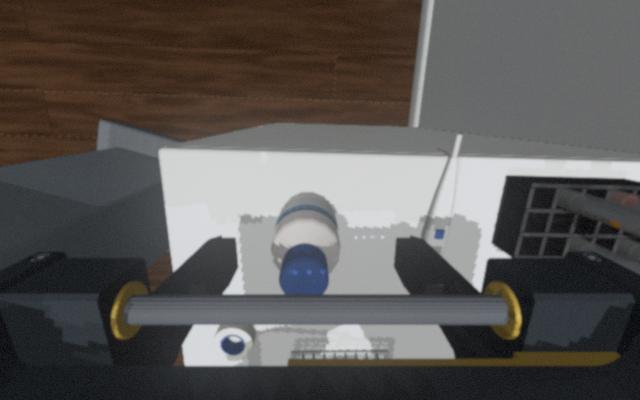

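>>> apply_moves([
  [0, -7, 6, 0, 0],
  [0, 0, 0, 0, 0],
])

```text
t: 3.05
ee_pos: [0.4157, 0.2885, 0.0606]
tcp_rot: [1.873, 2.514, 0.037]
wrist_force: [-0.0, -0.6, 0.3]
opening: 1.0
```

Run:
```python
from h import *
d=snap('wrist','w3'); plan([.414,.2902,.058],.292)
print(cv2.Rodrigues(bot.get_state()['tcp_rot'])[0][:,2])
print(proj(d,[.414,.29,.092]))
```

```text
cur [0.4177 0.2896 0.0622] yaw 0.29 n 1
[[1.6,-3.5,4.1,-0.11,0.0]]
[ 0.02304466  0.01686147 -0.99959223]
[313.85004702 280.17458958]
```

>>> apply_moves([
  [1.5, -3.5, 4, 0, 0],
  [0, 0, 0, 0, 0.3],
  [0, 0, 0, 0, 0.6],
  [0, 0, 0, 0, 0.6],
  [0, 0, 0, 0, 0.6],
  [0, 0, 0, 0, 0.6],
], newtons=20)

```text
t: 3.6
ee_pos: [0.4188, 0.2932, 0.0657]
tcp_rot: [1.868, 2.508, 0.064]
wrist_force: [0.1, -0.5, -1.1]
opening: 0.646
```

Run:
```python
from h import *
d=snap('wrist','w4'); plan([.414,.2902,.058],.292)
print(cv2.Rodrigues(bot.get_state()['tcp_rot'])[0][:,2],bot.get_state()['opening'])
```

```text
cur [0.4188 0.2932 0.0657] yaw 0.29 n 1
[[-1.6,-5.8,7.4,-0.12,0.0]]
[ 0.03556917  0.02461364 -0.99906406] 0.6018414014608205
```

View pics/w4.png

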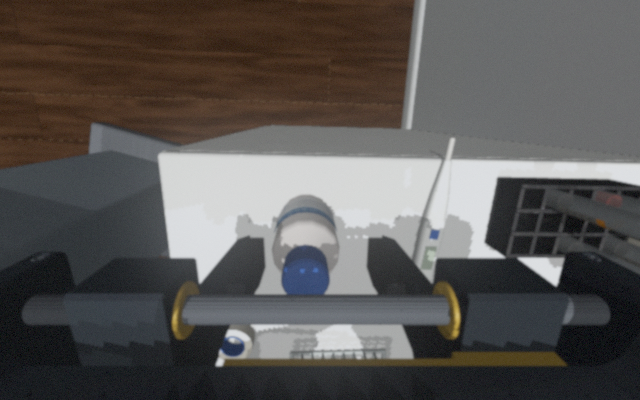

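Run:
```python
from h import *
for i in range(4):
    s=bot.get_state();print(round(s['t'],3),s['joints'].round(4),s['joint_vel'].round(3),s['joint_efforts'].round(1),s['ee_pos'].round(4),round(s['opening'],3)); bot.read_camera('top')
```

```text
3.65 [0.5608 0.1077 2.1388 0.0026 0.8519 0.2689] [-0.     0.007  0.002  0.    -0.001 -0.   ] [ -0.  -35.1 -29.    0.1  -0.2   0. ] [0.4188 0.2932 0.0657] 0.602
3.7 [0.5608 0.108  2.139  0.0026 0.8519 0.2689] [-0.     0.004  0.006 -0.002  0.002  0.   ] [  0.  -35.4 -29.3   0.1  -0.2   0. ] [0.4187 0.2932 0.0655] 0.557
3.75 [0.5608 0.1081 2.1392 0.0026 0.8521 0.2689] [-0.001  0.002  0.003  0.002  0.01   0.   ] [ -0.1 -35.1 -29.5   0.   -0.5   0. ] [0.4185 0.293  0.0653] 0.508
3.8 [0.5608 0.108  2.1393 0.0028 0.8532 0.2689] [ 0.    -0.004  0.     0.005  0.029  0.   ] [ -0.6 -32.7 -29.   -0.2  -1.6  -0. ] [0.4181 0.2928 0.0653] 0.466
```

>>> apply_moves([
  [0, 0, 0, 0, 0.2],
])

```text
t: 3.93
ee_pos: [0.4176, 0.2928, 0.0657]
tcp_rot: [1.87, 2.509, 0.059]
wrist_force: [-0.2, 0.2, 0.5]
opening: 0.475
```

>>> apply_moves([
  [0, 0, 0, 0, 0.2],
])

```text
t: 4.02
ee_pos: [0.4175, 0.2928, 0.0656]
tcp_rot: [1.87, 2.509, 0.059]
wrist_force: [-0.4, 0.6, 0.3]
opening: 0.547
```

>>> apply_moves([
  [0, 0, 0, 0, 0.2],
])

```text
t: 4.1
ee_pos: [0.4175, 0.2928, 0.0655]
tcp_rot: [1.87, 2.509, 0.059]
wrist_force: [0.1, -0.3, -0.1]
opening: 0.623
```

Run:
```python
from h import *
s=bot.get_state();print(s['joints'].round(4),s['joint_vel'].round(3)); print(s['ee_pos'],cv2.Rodrigues(s['tcp_rot'])[0][:,2])
```

```text
[0.561  0.1077 2.1391 0.0032 0.8552 0.2689] [ 0.001  0.002  0.002  0.001 -0.002 -0.002]
[0.4175444  0.29277096 0.06548074] [ 0.03219755  0.02312424 -0.99921398]
```

>>> apply_moves([
  [0, -4, 5, 0, 0.2],
])

```text
t: 4.18
ee_pos: [0.4152, 0.2924, 0.0611]
tcp_rot: [1.869, 2.508, 0.063]
wrist_force: [0.4, 0.6, 0.6]
opening: 0.699
```

```bash
cat > st.py <<'E'
from h import *
s=bot.get_state();print(s['joints'].round(4),s['joint_vel'].round(3)); print(s['ee_pos'].round(4),cv2.Rodrigues(s['tcp_rot'])[0][:,2].round(4))
bot.read_camera('top')
s=bot.get_state();print(s['joints'].round(4),s['joint_vel'].round(3)); print(s['ee_pos'].round(4),cv2.Rodrigues(s['tcp_rot'])[0][:,2].round(4))
E
python3 st.py
```

```text
[0.5631 0.1086 2.1481 0.003  0.8425 0.2712] [ 0.028  0.02   0.149 -0.002 -0.153  0.033]
[0.4152 0.2924 0.0611] [ 0.0346  0.0245 -0.9991]
[0.5634 0.1094 2.1516 0.0032 0.8424 0.2714] [-0.002  0.006  0.019 -0.     0.031 -0.005]
[0.4129 0.2912 0.0592] [ 0.0311  0.0224 -0.9993]
```

>>> apply_moves([
  [0, 0, -36, 0, 0.1],
  [0, 0, -36, 0, 0.1],
  [0, 0, -36, 0, 0],
  [0, 0, 0, 0, 0],
])

```text
t: 4.57
ee_pos: [0.4044, 0.2857, 0.1637]
tcp_rot: [1.873, 2.514, 0.034]
wrist_force: [0.1, 0.9, 0.4]
opening: 0.994
```

```bash
python3 st.py
```

```text
[ 0.5632 -0.0318  2.0765  0.0026  1.0745  0.2719] [ 0.001  0.047  0.077 -0.    -0.056 -0.001]
[0.4044 0.2857 0.1637] [ 0.0177  0.0139 -0.9997]
[ 0.5631 -0.0296  2.0804  0.0026  1.0724  0.2719] [-0.002  0.042  0.066 -0.001 -0.028 -0.001]
[0.4029 0.2847 0.1606] [ 0.0143  0.0117 -0.9998]
```

>>> apply_moves([
  [0, 0, -36, 0, 0],
  [0, 0, 0, 0, 0],
  [0, 0, 0, 0, 0],
])

```text
t: 4.87
ee_pos: [0.3999, 0.2828, 0.1937]
tcp_rot: [1.876, 2.517, 0.019]
wrist_force: [-1.2, -1.3, -0.2]
opening: 1.001
```

```bash
python3 st.py;python3 -c "
from h import *
plan([.4138,.2902,.058],.292,dmax=35)"
```

```text
[ 0.5631 -0.0646  2.0488  0.0024  1.145   0.272 ] [ 0.002 -0.031 -0.061  0.002  0.     0.001]
[0.3999 0.2828 0.1937] [ 0.0092  0.0084 -0.9999]
[ 0.5631 -0.0648  2.0472  0.0024  1.1443  0.272 ] [-0.001  0.008 -0.003  0.001 -0.013  0.002]
[0.4008 0.2834 0.1947] [ 0.0113  0.0098 -0.9999]
cur [0.4008 0.2834 0.1947] yaw 0.2901 n 4
[[0.5,3.1,34.2,-0.03,0.0],[0.5,3.1,34.2,-0.03,0.0],[0.5,3.1,34.2,-0.03,0.0],[0.5,3.1,34.2,-0.03,0.0]]
```

>>> apply_moves([
  [0.5, 3, 34, 0, 0],
])

```text
t: 5.0
ee_pos: [0.408, 0.2877, 0.166]
tcp_rot: [1.872, 2.513, 0.041]
wrist_force: [1.2, 1.2, 0.1]
opening: 1.003
```

```bash
cat > wt.py <<'E'
import sys
from h import *
n=int(sys.argv[1])
for i in range(n): bot.read_camera('top')
s=bot.get_state();print(round(s['t'],2),'vmax',abs(s['joint_vel']).max().round(3),s['ee_pos'].round(4),cv2.Rodrigues(s['tcp_rot'])[0][:,2].round(4),'op',round(s['opening'],3))
if len(sys.argv)>2: a=[float(x) for x in sys.argv[2:]]; plan(a[:3],a[3],dmax=a[4] if len(a)>4 else 35)
E
python3 wt.py 3 .4138 .2902 .058 .292
```

```text
5.15 vmax 0.046 [0.4013 0.2833 0.1569] [ 0.0043  0.0053 -1.    ] op 1.002
cur [0.4013 0.2833 0.1569] yaw 0.29 n 3
[[0.9,4.5,33.0,-0.04,0.0],[0.9,4.5,33.0,-0.04,0.0],[0.9,4.5,33.0,-0.04,0.0]]
```

Settling works (tilt now below 0.4°).

>>> apply_moves([
  [1, 5, 33, 0, 0],
])

```text
t: 5.23
ee_pos: [0.4097, 0.2884, 0.1292]
tcp_rot: [1.875, 2.516, 0.026]
wrist_force: [2.1, 1.2, 0.7]
opening: 1.0
```

```bash
python3 wt.py 3 .4138 .2902 .058 .292
```

```text
5.38 vmax 0.044 [0.4037 0.2845 0.1217] [-0.0014  0.0017 -1.    ] op 1.004
cur [0.4037 0.2845 0.1217] yaw 0.2901 n 2
[[1.2,5.7,31.9,-0.05,0.0],[1.2,5.7,31.9,-0.05,0.0]]
```

>>> apply_moves([
  [1, 5, 33, 0, 0],
])

```text
t: 5.47
ee_pos: [0.4127, 0.2899, 0.095]
tcp_rot: [1.876, 2.518, 0.018]
wrist_force: [2.8, 0.6, 0.9]
opening: 1.001
```

```bash
python3 wt.py 3 .4138 .2902 .058 .292
```

```text
5.62 vmax 0.033 [0.4068 0.2861 0.088 ] [-5.2e-03 -7.0e-04 -1.0e+00] op 1.0
cur [0.4068 0.2861 0.088 ] yaw 0.2901 n 1
[[1.9,8.0,30.0,-0.11,0.0]]
```

>>> apply_moves([
  [2, 9, 30, 0, 0],
])

```text
t: 5.7
ee_pos: [0.4185, 0.2931, 0.0642]
tcp_rot: [-1.877, -2.519, -0.01]
wrist_force: [1.1, 0.5, 0.8]
opening: 1.001
```

```bash
python3 wt.py 3 .4138 .2902 .058 .292
```

```text
5.85 vmax 0.033 [0.4141 0.2902 0.0583] [-0.0073 -0.002  -1.    ] op 1.002
cur [0.4141 0.2902 0.0583] yaw 0.29 n 1
[[0.1,-0.3,0.3,-0.11,0.0]]
```

Perfect; close.

>>> apply_moves([
  [0, 0, 0, 0, 0.6],
  [0, 0, 0, 0, 0.6],
  [0, 0, 0, 0, 0.6],
  [0, 0, 0, 0, 0.6],
  [0, 0, 0, 0, 0.6],
  [0, 0, 0, 0, 0.6],
  [0, 0, 0, 0, 0.6],
], newtons=20)

```text
t: 6.43
ee_pos: [0.4177, 0.2927, 0.0685]
tcp_rot: [-1.877, -2.519, -0.009]
wrist_force: [0.4, -0.7, 0.1]
opening: 0.493
```

```bash
python3 wt.py 2 .4138 .2902 .15 .292
```

```text
6.53 vmax 0.015 [0.4174 0.2925 0.0683] [ 0.0026  0.0044 -1.    ] op 0.41
cur [0.4174 0.2925 0.0683] yaw 0.2901 n 3
[[-0.3,-1.3,-27.2,-0.04,0.0],[-0.3,-1.3,-27.2,-0.04,0.0],[-0.3,-1.3,-27.2,-0.04,0.0]]
```

>>> apply_moves([
  [0, 0, 0, 0, 0.1],
])

```text
t: 6.62
ee_pos: [0.4172, 0.2925, 0.0683]
tcp_rot: [-1.877, -2.518, -0.007]
wrist_force: [0.6, -0.0, -0.1]
opening: 0.465
```

```bash
python3 wt.py 8 .4138 .2902 .058 .292; python3 -c "
from h import *
snap('wrist','w5')"
```

```text
7.02 vmax 0.003 [0.4174 0.2925 0.0681] [ 0.0024  0.0043 -1.    ] op 0.824
cur [0.4174 0.2925 0.0681] yaw 0.2902 n 1
[[-1.2,-4.1,10.1,-0.11,0.0]]
```

View pics/w5.png

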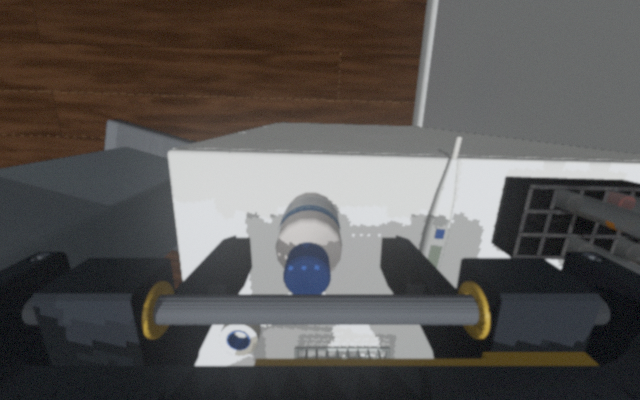

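```bash
python3 -c "
from h import *
w=load('w5'); print(onz(w,306,277,.092),onz(w,306,270,.092))
s=snap('scene','s2');i=s['pixels'][270:350,340:420,::-1];cv2.imwrite('pics/s2c.png',cv2.resize(i,None,fx=7,fy=7,interpolation=cv2.INTER_CUBIC))"
```

```text
[0.41342703 0.29038663 0.092     ] [0.41238136 0.29400749 0.092     ]
```

View pics/s2c.png

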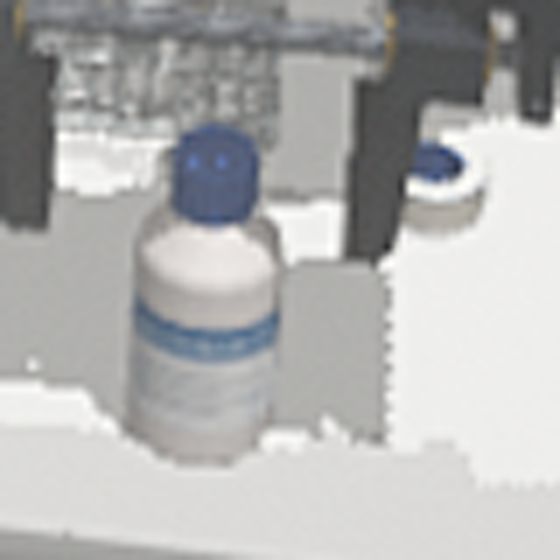

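>>> apply_moves([
  [-1, -4, 12, 0, 0.1],
])

```text
t: 7.2
ee_pos: [0.4163, 0.292, 0.0583]
tcp_rot: [1.876, 2.518, 0.016]
wrist_force: [1.0, 0.7, 0.6]
opening: 0.9
```

```bash
python3 wt.py 5 .4138 .2902 .057 .292;python3 wt.py 3 .4138 .2902 .057 .292
```

```text
7.45 vmax 0.01 [0.4139 0.2905 0.0563] [ 0.0024  0.0043 -1.    ] op 0.9
cur [0.4139 0.2905 0.0563] yaw 0.2901 n 1
[[-0.3,-0.2,-0.7,-0.11,0.0]]
7.6 vmax 0.002 [0.4143 0.2908 0.0567] [ 0.0033  0.0049 -1.    ] op 0.901
cur [0.4143 0.2908 0.0567] yaw 0.2901 n 1
[[-0.4,-0.7,-0.3,-0.11,0.0]]
```

>>> apply_moves([
  [0, 0, 0, 0, 0.6],
], newtons=20)

```text
t: 7.68
ee_pos: [0.4146, 0.2909, 0.057]
tcp_rot: [-1.877, -2.519, -0.01]
wrist_force: [0.9, -0.1, 0.3]
opening: 0.845
```

```bash
python3 wt.py 9 .4138 .2902 .15 .292
```

```text
8.13 vmax 0.004 [0.4143 0.2907 0.0567] [ 0.0031  0.0048 -1.    ] op 0.441
cur [0.4143 0.2907 0.0567] yaw 0.2901 n 3
[[-0.0,-0.1,-31.1,-0.04,0.0],[-0.0,-0.1,-31.1,-0.04,0.0],[-0.0,-0.1,-31.1,-0.04,0.0]]
```

>>> apply_moves([
  [0, 0, -20, 0, 0.6],
])

```text
t: 8.22
ee_pos: [0.4112, 0.2887, 0.0732]
tcp_rot: [-1.875, -2.517, 0.003]
wrist_force: [-0.0, 0.5, -1.1]
opening: 0.441
```

```bash
python3 wt.py 3 .4138 .2902 .19 .292; python3 -c "
from h import *
snap('wrist','w6')"
```

```text
8.37 vmax 0.022 [0.4154 0.2914 0.0777] [ 0.0059  0.0066 -1.    ] op 0.436
cur [0.4154 0.2914 0.0777] yaw 0.2901 n 4
[[-0.0,-0.3,-28.1,-0.03,0.0],[-0.0,-0.3,-28.1,-0.03,0.0],[-0.0,-0.3,-28.1,-0.03,0.0],[-0.0,-0.3,-28.1,-0.03,0.0]]
```

View pics/w6.png

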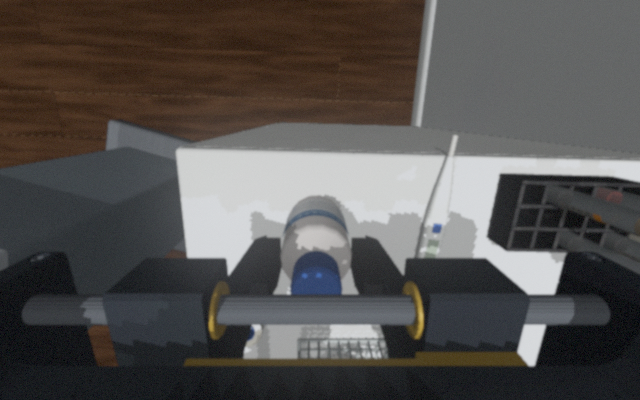

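```bash
python3 -c "
from h import *
s=snap('scene','s3');i=s['pixels'][260:350,340:430,::-1];cv2.imwrite('pics/s3c.png',cv2.resize(i,None,fx=6,fy=6,interpolation=cv2.INTER_CUBIC)); print(bot.get_state()['opening'])"
```

```text
0.44307939232040566
```

View pics/s3c.png

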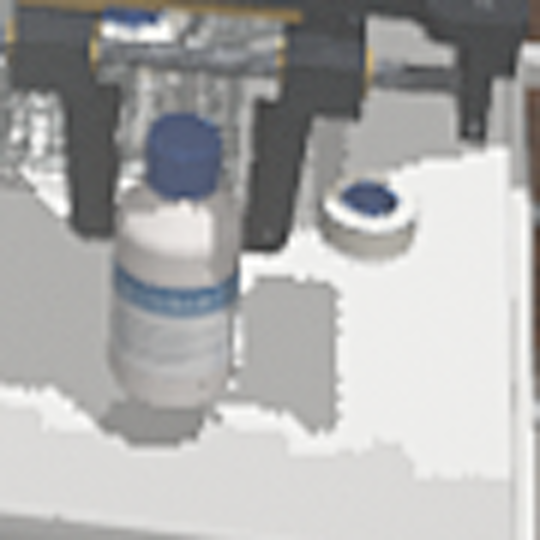

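>>> apply_moves([
  [0, 0, -28, 0, 0.6],
  [0, 0, -28, 0, 0.6],
  [0, 0, -28, 0, 0.6],
  [0, 0, -24, 0, 0.6],
])

```text
t: 8.8
ee_pos: [0.4069, 0.2856, 0.176]
tcp_rot: [-1.872, -2.512, 0.024]
wrist_force: [-0.0, 1.4, -1.4]
opening: 0.44
```

```bash
python3 wt.py 4 .507 .0793 .19 .292 30
```

```text
9.0 vmax 0.033 [0.4074 0.2859 0.1752] [-0.0144 -0.0063 -0.9999] op 0.446
cur [0.4074 0.2859 0.1752] yaw 0.29 n 8
[[-28.3,4.5,-1.9,-0.01,0.0],[-28.3,4.5,-1.9,-0.01,0.0],[-28.3,4.5,-1.9,-0.01,0.0],[-28.3,4.5,-1.9,-0.01,0.0],[-28.3,4.5,-1.9,-0.01,0.0],[-28.3,4.5,-1.9,-0.01,0.0],[-28.3,4.5,-1.9,-0.01,0.0],[-28.3,4.5,-1.9,-0.01,0.0]]
```

>>> apply_moves([
  [-28, 4.5, -2, 0, 0.6],
  [-28, 4.5, -2, 0, 0.6],
  [-28, 4.5, -2, 0, 0.6],
  [-28, 4.5, -2, 0, 0.6],
  [-28, 4.5, -2, 0, 0.6],
  [-28, 4.5, -2, 0, 0.6],
  [-28, 4.5, -2, 0, 0.6],
])

```text
t: 9.58
ee_pos: [0.4847, 0.1021, 0.1696]
tcp_rot: [-1.848, -2.508, 0.056]
wrist_force: [0.7, 0.9, -1.5]
opening: 0.44
```

```bash
python3 wt.py 4 .507 .0793 .19 .292 30;  python3 -c "
from h import *
snap('wrist','w7');snap('top','t7');s=snap('scene','s7');cv2.imwrite('pics/s7c.png',cv2.resize(s['pixels'][160:310,310:440,::-1],None,fx=4,fy=4,interpolation=cv2.INTER_CUBIC))"
```

```text
9.78 vmax 0.033 [0.4847 0.103  0.1701] [-0.042  -0.0125 -0.999 ] op 0.441
cur [0.4847 0.103  0.1701] yaw 0.2983 n 2
[[-14.6,6.7,-10.2,0.18,0.0],[-14.6,6.8,-10.2,0.18,0.0]]
```

View pics/w7.png

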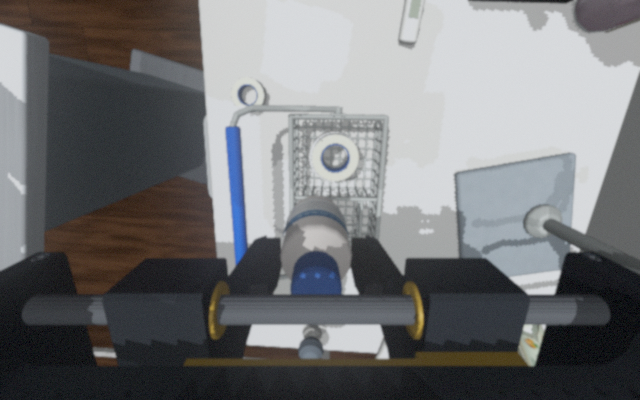

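View pics/s7c.png

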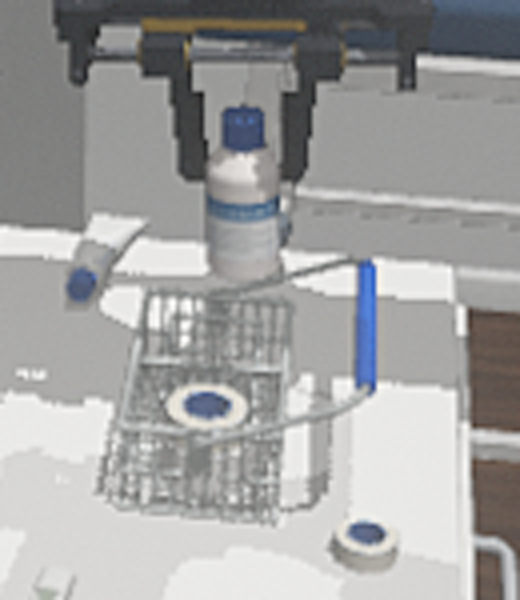

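```bash
python3 -c "
import cv2
t=cv2.imread('pics/w7.png')
cv2.imwrite('pics/w7c.png',cv2.resize(t[95:265,215:405],None,fx=4,fy=3.5,interpolation=cv2.INTER_CUBIC))"
```

```text
(no output)
```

View pics/w7c.png

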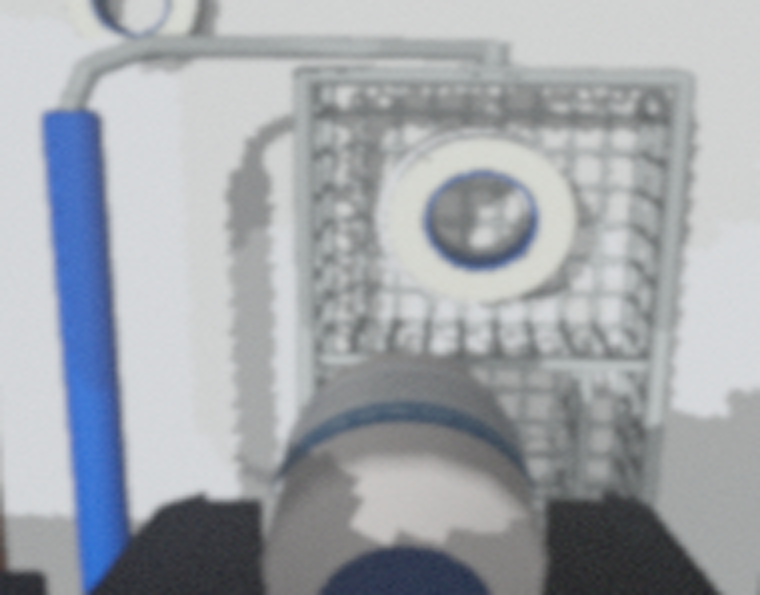

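```bash
cat > fit2.py <<'E'
import io,contextlib
with contextlib.redirect_stdout(io.StringIO()):
    exec(open('fit.py').read())
w7=load('w7');P=lambda x,y:(215+x/4,95+y/3.5)
obs[:]=[(w7,*P(305,72),[-.0415,.0715,.053]),(w7,*P(683,75),[.0415,.0715,.053]),(w7,*P(308,362),[-.0415,-.004,.053]),(w7,*P(658,362),[.0415,-.004,.053]),(w7,*P(498,55),[0,.078,.052]),(w7,*P(72,115),('b',.064))]
q=least_squares(f,[.47,.1,.3,-1.],loss='soft_l1').x
print(q,f(q).reshape(-1,2).round(1).tolist())
print('bay',T(*q[:3],[0,-.03,.004]),'bar',T(*q[:3],bar(q[3],0)))
obs+=[o for o in base if o[0] is t or o[3][0]=='b']
q=least_squares(f,[.47,.1,.3,-1.],loss='soft_l1').x
print(q,f(q).reshape(-1,2).round(1).tolist())
print('bay',T(*q[:3],[0,-.03,.004]),'bar',T(*q[:3],bar(q[3],0)))
E
python3 fit2.py
```

```text
[ 0.49877669  0.10671501  0.2951901  -1.10316616] [[-0.7, 0.6], [0.4, 0.2], [0.3, 0.3], [0.7, 1.7], [-1.3, -2.1], [0.2, -0.9]]
bay [0.50750434 0.0780126  0.004     ] bar [0.42191403 0.08334308 0.09256949]
[ 0.4988749   0.10654038  0.29158861 -1.23836852] [[-0.3, 0.7], [0.7, 0.6], [0.3, 0.3], [0.7, 2.1], [-0.9, -1.9], [-0.9, -1.7], [0.3, 0.2], [0.4, -0.5], [-1.3, -0.3], [-0.7, 0.8], [-1.4, 2.1]]
bay [0.50749913 0.07780673 0.004     ] bar [0.41739321 0.08208416 0.0813705 ]
```

>>> apply_moves([
  [-10, 6, 14, 0, 0.6],
  [-10, 4, 14, 0, 0.6],
  [-8, 3, 6, 0, 0.6],
])

```text
t: 10.18
ee_pos: [0.5045, 0.0855, 0.1375]
tcp_rot: [-1.839, -2.518, 0.047]
wrist_force: [-1.3, -0.1, -0.6]
opening: 0.444
```

```bash
python3 wt.py 4 .5075 .078 .13 .292 30
```

```text
10.38 vmax 0.013 [0.5052 0.0852 0.1391] [-0.035  -0.0104 -0.9993] op 0.442
cur [0.5052 0.0852 0.1391] yaw 0.3071 n 1
[[-7.6,0.4,9.0,0.87,0.0]]
```

>>> apply_moves([
  [-4, 0, -36, 0.8, 0.6],
])

```text
t: 10.47
ee_pos: [0.5019, 0.082, 0.1689]
tcp_rot: [-1.853, -2.497, 0.059]
wrist_force: [-0.5, -0.7, -1.4]
opening: 0.437
```

```bash
python3 wt.py 5 .5075 .078 .14 .292 50
```

```text
10.72 vmax 0.025 [0.5079 0.0822 0.1758] [-0.0332 -0.0101 -0.9994] op 0.442
cur [0.5079 0.0822 0.1758] yaw 0.2936 n 1
[[-3.9,-0.4,35.8,0.09,0.0]]
```

>>> apply_moves([
  [-4, 0, 36, 0, 0.6],
  [0, 0, 0, 0, 0.6],
])

```text
t: 10.88
ee_pos: [0.5076, 0.0787, 0.1394]
tcp_rot: [-1.859, -2.507, 0.042]
wrist_force: [-2.3, -0.2, -2.7]
opening: 0.445
```

```bash
python3 wt.py 5 .5075 .078 .13 .292 50
```

```text
11.13 vmax 0.004 [0.5139 0.0796 0.1471] [-0.0183 -0.0079 -0.9998] op 0.446
cur [0.5139 0.0796 0.1471] yaw 0.2944 n 1
[[0.3,-6.3,17.2,0.14,0.0]]
```

>>> apply_moves([
  [0, -10, 28, 0, 0.6],
  [0, 0, 0, 0, 0.6],
])

```text
t: 11.3
ee_pos: [0.5058, 0.077, 0.1218]
tcp_rot: [-1.867, -2.518, 0.022]
wrist_force: [-2.5, -0.8, -2.3]
opening: 0.444
```

```bash
python3 wt.py 6 .5075 .078 .095 .292 50;  python3 -c "
from h import *
snap('wrist','w8');s=snap('scene','s8');cv2.imwrite('pics/s8c.png',cv2.resize(s['pixels'][170:310,310:440,::-1],None,fx=4.2,fy=4.2,interpolation=cv2.INTER_CUBIC))"
```

```text
11.6 vmax 0.008 [0.5121 0.0778 0.1275] [-0.0014 -0.0059 -1.    ] op 0.441
cur [0.5121 0.0778 0.1275] yaw 0.2948 n 1
[[1.7,-4.3,32.5,0.16,0.0]]
```

View pics/w8.png

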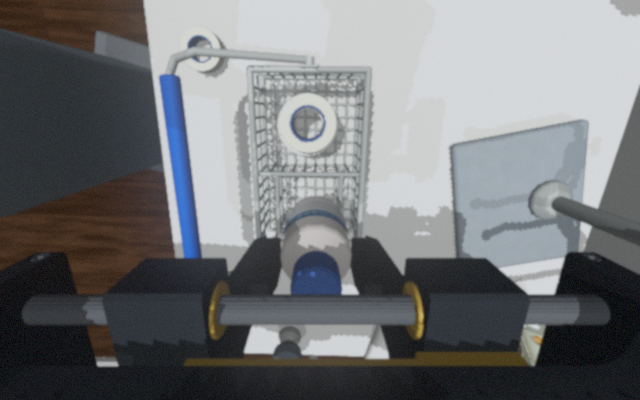

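View pics/s8c.png

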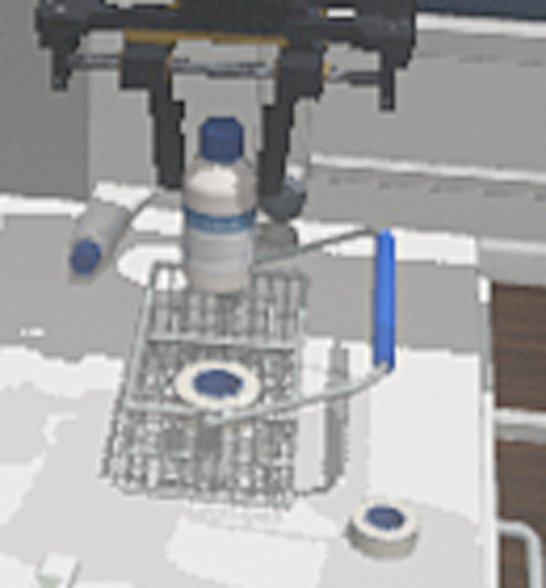

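```bash
python3 -c "
import cv2
t=cv2.imread('pics/w8.png')
cv2.imwrite('pics/w8c.png',cv2.resize(t[40:260,230:390],None,fx=4.5,fy=2.7,interpolation=cv2.INTER_CUBIC))"
```

```text
(no output)
```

View pics/w8c.png

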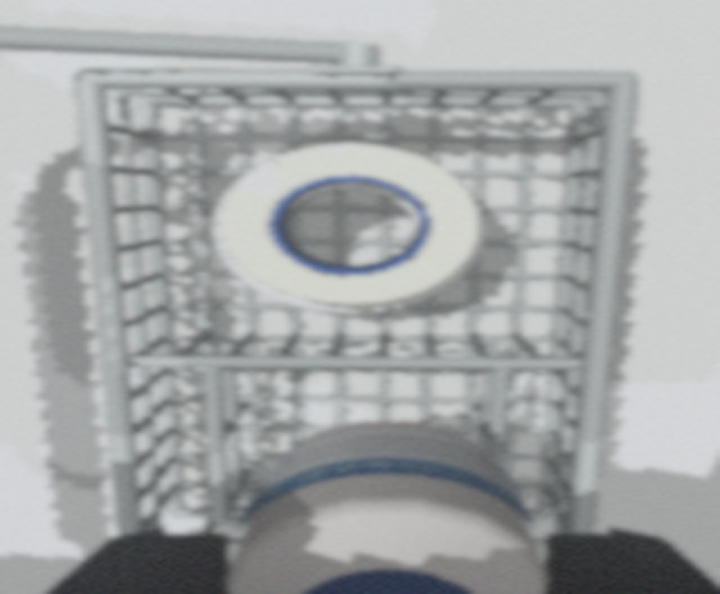

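```bash
cat > fit3.py <<'E'
import io,contextlib
with contextlib.redirect_stdout(io.StringIO()):
    exec(open('fit.py').read())
w8=load('w8');P=lambda x,y:(230+x/4.5,40+y/2.7)
obs[:]=[(w8,*P(88,78),[-.0415,.0715,.053]),(w8,*P(625,80),[.0415,.0715,.053]),(w8,*P(112,360),[-.0415,-.004,.053]),(w8,*P(598,363),[.0415,-.004,.053]),(w8,*P(212,362),[-.025,-.004,.053]),(w8,*P(500,362),[.025,-.004,.053]),(w8,*P(362,62),[0,.078,.052])]
ff=lambda q:f([*q,-1.2])
q=least_squares(ff,[.47,.1,.3],loss='soft_l1').x
print(q,ff(q).reshape(-1,2).round(1).tolist())
print('bay',T(*q[:3],[0,-.03,.004]))
E
python3 fit3.py; python3 wt.py 1 .5072 .0775 .095 .292 50
```

```text
[0.49823877 0.10662361 0.28492205] [[0.4, -0.9], [0.1, -0.4], [0.6, 0.9], [-0.2, 1.0], [-0.3, 0.4], [0.3, 1.1], [-0.9, -4.4]]
bay [0.50667125 0.0778331  0.004     ]
11.75 vmax 0.009 [0.5114 0.0776 0.1266] [-0.0029 -0.006  -1.    ] op 0.441
cur [0.5114 0.0776 0.1266] yaw 0.2947 n 1
[[1.2,-3.9,31.6,0.16,0.0]]
```

>>> apply_moves([
  [1.3, -4, 6, 0, 0.6],
])

```text
t: 11.83
ee_pos: [0.5089, 0.0779, 0.122]
tcp_rot: [1.869, 2.52, -0.007]
wrist_force: [1.2, 0.5, -0.6]
opening: 0.443
```

```bash
python3 wt.py 7 .507 .0778 .1 .292 50
```

```text
12.18 vmax 0.003 [0.5072 0.0777 0.1206] [-0.0029 -0.006  -1.    ] op 0.443
cur [0.5072 0.0777 0.1206] yaw 0.2947 n 1
[[0.2,-0.0,20.6,0.16,0.0]]
```

>>> apply_moves([
  [0, 0, 18, 0, 0.6],
])

```text
t: 12.27
ee_pos: [0.5104, 0.078, 0.1059]
tcp_rot: [1.867, 2.518, -0.002]
wrist_force: [1.1, -0.5, -0.6]
opening: 0.439
```

```bash
python3 wt.py 7 .507 .0778 .082 .292 50; python3 -c "
from h import *
print(bot.get_state()['wrist_force'])"
```

```text
12.62 vmax 0.002 [0.5076 0.0776 0.1033] [-0.0019 -0.0059 -1.    ] op 0.441
cur [0.5076 0.0776 0.1033] yaw 0.2947 n 1
[[0.4,-0.5,21.3,0.15,0.0]]
[-0.35857309 -0.12730887 -1.24309843]
```

>>> apply_moves([
  [0, 0, 20, 0, 0.6],
])

```text
t: 12.7
ee_pos: [0.5111, 0.0779, 0.0874]
tcp_rot: [1.867, 2.517, -0.001]
wrist_force: [-2.2, -0.7, 1.0]
opening: 0.444
```

```bash
python3 wt.py 7 .507 .0778 .0615 .292 50; python3 -c "
from h import *
print(bot.get_state()['wrist_force'])
snap('wrist','w9');s=snap('scene','s9');cv2.imwrite('pics/s9c.png',cv2.resize(s['pixels'][190:310,320:430,::-1],None,fx=5,fy=5,interpolation=cv2.INTER_CUBIC))"
```

```text
13.05 vmax 0.002 [0.5083 0.0776 0.0842] [-4.0e-04 -5.7e-03 -1.0e+00] op 0.441
cur [0.5083 0.0776 0.0842] yaw 0.2946 n 1
[[0.7,-1.2,22.7,0.15,0.0]]
[ 0.27117845  0.22059921 -0.72022275]
```

View pics/s9c.png

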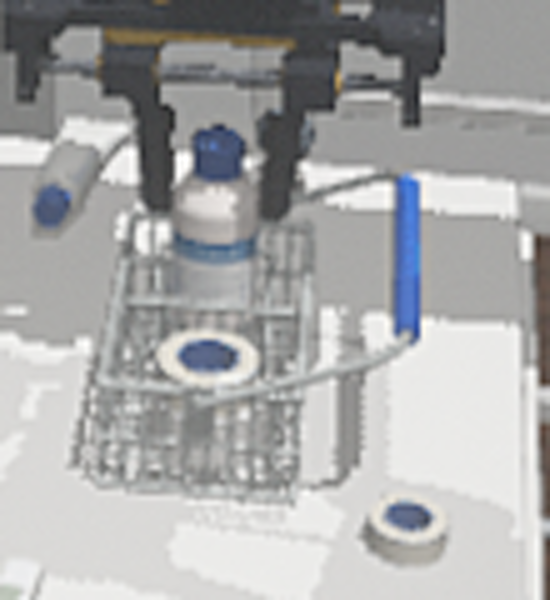

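View pics/w9.png

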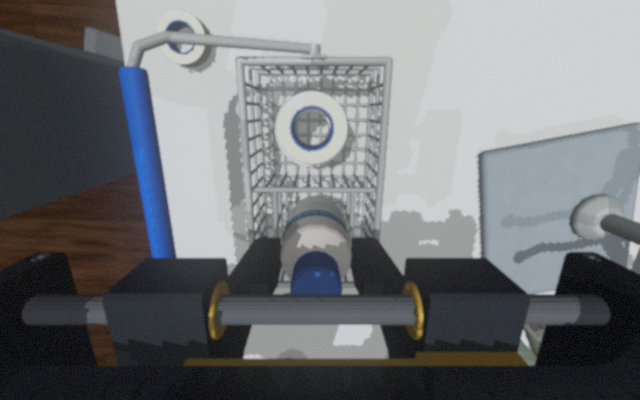

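>>> apply_moves([
  [0.5, -1, 20, 0, 0.6],
])

```text
t: 13.23
ee_pos: [0.5109, 0.0781, 0.068]
tcp_rot: [1.866, 2.516, 0.001]
wrist_force: [0.5, -0.4, -0.2]
opening: 0.443
```

```bash
python3 wt.py 6 .507 .0778 .061 .292 50; python3 -c "
from h import *
print(bot.get_state()['wrist_force'])"
```

```text
13.53 vmax 0.006 [0.5076 0.0777 0.0648] [ 4.0e-04 -5.6e-03 -1.0e+00] op 0.439
cur [0.5076 0.0777 0.0648] yaw 0.2947 n 1
[[0.3,-0.6,3.8,0.15,0.0]]
[ 0.1270262   0.23242347 -0.73475001]
```

>>> apply_moves([
  [0, 0, 4, 0, 0.6],
])

```text
t: 13.62
ee_pos: [0.5089, 0.0779, 0.0621]
tcp_rot: [1.868, 2.519, -0.004]
wrist_force: [0.0, -0.0, -0.9]
opening: 0.44
```

```bash
python3 wt.py 4 .507 .0778 .061 .292 50; python3 -c "
from h import *
print(bot.get_state()['wrist_force'])"
```

```text
13.82 vmax 0.002 [0.5077 0.0777 0.0609] [ 6.0e-04 -5.6e-03 -1.0e+00] op 0.443
cur [0.5077 0.0777 0.0609] yaw 0.2947 n 1
[[0.3,-0.7,-0.1,0.15,0.0]]
[ 0.6496798  -0.08736617 -0.84856509]
```

>>> apply_moves([
  [0, 0, 1.5, 0, 0.6],
])

```text
t: 13.9
ee_pos: [0.5081, 0.0778, 0.0598]
tcp_rot: [1.869, 2.52, -0.006]
wrist_force: [0.6, 0.3, -0.3]
opening: 0.443
```

```bash
python3 wt.py 3; python3 -c "
from h import *
print(bot.get_state()['wrist_force'])"
```

```text
14.05 vmax 0.002 [0.5081 0.0777 0.0598] [ 0.0013 -0.0056 -1.    ] op 0.439
[ 0.42717056 -0.30895746  0.87082704]
```

>>> apply_moves([
  [0, 0, 0, 0, 0.25],
])

```text
t: 14.13
ee_pos: [0.5081, 0.0777, 0.0598]
tcp_rot: [1.869, 2.52, -0.006]
wrist_force: [-0.5, 0.2, -0.4]
opening: 0.494
```

```bash
python3 wt.py 6;python3 -c "
from h import *
print(bot.get_state()['wrist_force'])
snap('wrist','w10');s=snap('scene','s10');cv2.imwrite('pics/s10c.png',cv2.resize(s['pixels'][190:310,320:430,::-1],None,fx=5,fy=5,interpolation=cv2.INTER_CUBIC))"
```

```text
14.43 vmax 0.002 [0.508  0.0777 0.0597] [ 0.001  -0.0056 -1.    ] op 0.744
[ 0.32415145 -0.43544379  0.49053438]
```

View pics/s10c.png

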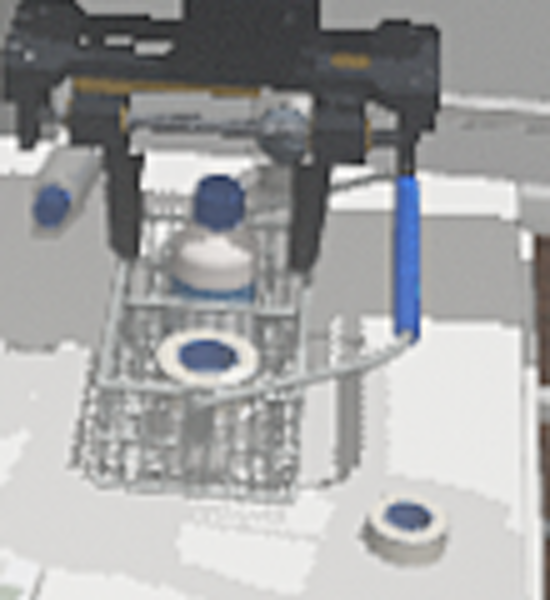

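View pics/w10.png

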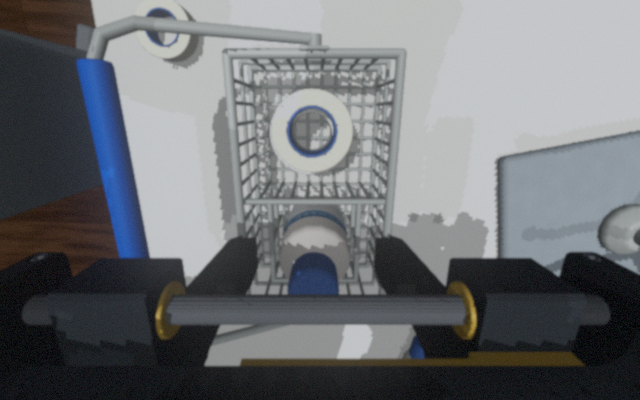

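>>> apply_moves([
  [0, 0, -38, 0, 0.25],
])

```text
t: 14.62
ee_pos: [0.5017, 0.0772, 0.091]
tcp_rot: [-1.867, -2.518, 0.022]
wrist_force: [-0.4, -0.4, -0.5]
opening: 0.752
```

```bash
python3 wt.py 4
```

```text
14.82 vmax 0.035 [0.5092 0.0781 0.099 ] [ 0.0042 -0.0052 -1.    ] op 0.75
```

>>> apply_moves([
  [0, 0, -40, 0, 0.4],
])

```text
t: 14.9
ee_pos: [0.5023, 0.0775, 0.1311]
tcp_rot: [-1.868, -2.519, 0.02]
wrist_force: [-0.7, -0.8, -0.7]
opening: 0.699
```

```bash
python3 wt.py 4 .417 .0825 .15 .29
```

```text
15.1 vmax 0.036 [0.5094 0.0783 0.1393] [ 0.0055 -0.0051 -1.    ] op 0.603
cur [0.5094 0.0783 0.1393] yaw 0.2947 n 3
[[10.3,-29.1,-3.7,0.09,0.0],[10.2,-29.1,-3.7,0.09,0.0],[10.2,-29.1,-3.7,0.09,0.0]]
```

>>> apply_moves([
  [10, -29, -6, 0, 0.5],
])

```text
t: 15.18
ee_pos: [0.4809, 0.0793, 0.1433]
tcp_rot: [1.868, 2.517, -0.002]
wrist_force: [-1.4, -0.3, 1.0]
opening: 0.544
```

```bash
python3 wt.py 3
```

```text
15.33 vmax 0.042 [0.476  0.0793 0.1429] [ 0.0013 -0.0056 -1.    ] op 0.507
```

>>> apply_moves([
  [10, -29, -6, 0, 0.6],
])

```text
t: 15.42
ee_pos: [0.4482, 0.0804, 0.1475]
tcp_rot: [1.868, 2.519, -0.005]
wrist_force: [0.6, 0.1, 0.7]
opening: 0.445
```

```bash
python3 wt.py 3 .417 .0825 .15 .29
```

```text
15.57 vmax 0.047 [0.4436 0.0804 0.1474] [-0.0012 -0.0059 -1.    ] op 0.4
cur [0.4436 0.0804 0.1474] yaw 0.2955 n 1
[[9.7,-24.8,-2.6,0.31,0.0]]
```

>>> apply_moves([
  [10, -29, -4, 0, 0.65],
])

```text
t: 15.65
ee_pos: [0.417, 0.0816, 0.1513]
tcp_rot: [1.868, 2.519, -0.005]
wrist_force: [-0.1, 0.3, 1.6]
opening: 0.359
```

```bash
python3 wt.py 5 .417 .0825 .15 .29; python3 -c "
from h import *
snap('wrist','w11');snap('top','t11');s=snap('scene','s11');cv2.imwrite('pics/s11c.png',cv2.resize(s['pixels'][190:310,320:430,::-1],None,fx=5,fy=5,interpolation=cv2.INTER_CUBIC))"
```

```text
15.9 vmax 0.014 [0.4141 0.0816 0.1515] [ 3.0e-04 -5.9e-03 -1.0e+00] op 0.345
cur [0.4141 0.0816 0.1515] yaw 0.2955 n 1
[[0.1,3.0,1.5,0.32,0.0]]
```

View pics/w11.png

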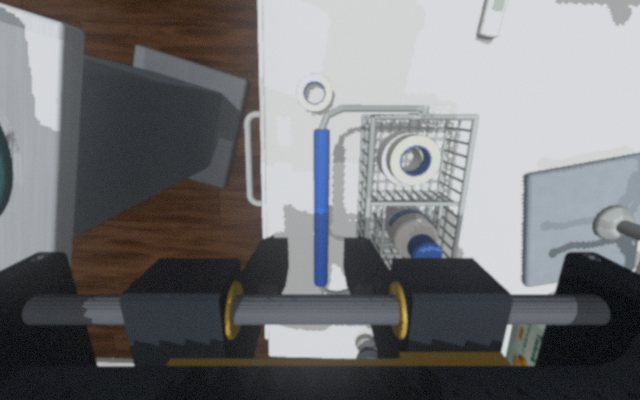

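View pics/s11c.png

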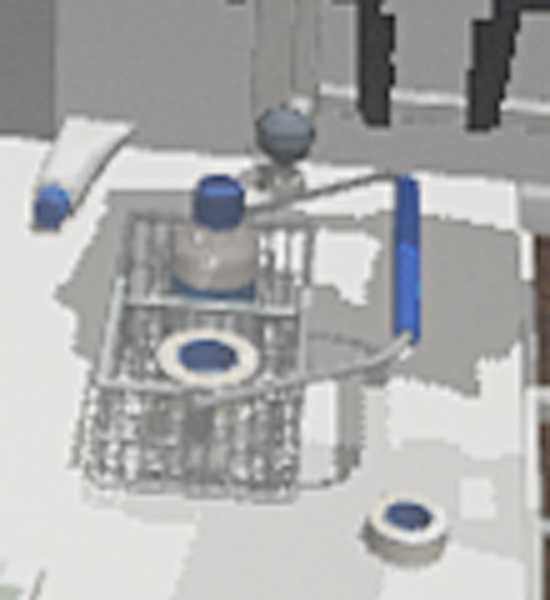

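```bash
python3 -c "
from h import *
w=load('w11')
t=load('top0');s=load('scene0')
a=tri((w,322,131),(t,317.6,277.4),(s,402.2,257.2));b=tri((w,321,284),(t,370,262),(s,401.6,225.7))
print(a,b,(a+b)/2,np.linalg.norm(a-b),np.arctan2(*(a-b)[[1,0]])-np.pi/2)
for z in(.078,.083,.088): print(z,onz(w,322,131,z),onz(w,321,284,z))
"
```

```text
[0.39898179 0.142409   0.08054308] [0.43547461 0.0218508  0.08496616] [0.4172282  0.0821299  0.08275462] 0.12603797247909257 0.2939309058752049
0.078 [0.40114708 0.14114356 0.078     ] [0.43900835 0.01699024 0.078     ]
0.083 [0.40095007 0.14143807 0.083     ] [0.43794455 0.02012706 0.083     ]
0.088 [0.40075306 0.14173259 0.088     ] [0.43688076 0.02326389 0.088     ]
```

>>> apply_moves([
  [0, 4, 34, 0, 0.66],
])

```text
t: 16.13
ee_pos: [0.4242, 0.0833, 0.1232]
tcp_rot: [1.863, 2.514, 0.007]
wrist_force: [1.7, 0.1, 0.4]
opening: 0.345
```

```bash
python3 wt.py 4 .418 .0822 .1 .294 50
```

```text
16.33 vmax 0.026 [0.4175 0.0824 0.117 ] [-0.003  -0.0063 -1.    ] op 0.335
cur [0.4175 0.0824 0.117 ] yaw 0.2952 n 1
[[-0.2,0.5,17.0,0.07,0.0]]
```

>>> apply_moves([
  [0, 2, 20, 0, 0.66],
])

```text
t: 16.42
ee_pos: [0.4233, 0.0833, 0.101]
tcp_rot: [1.867, 2.518, -0.002]
wrist_force: [0.4, -0.1, 0.1]
opening: 0.342
```

```bash
python3 wt.py 5 .418 .0822 .064 .294 50;python3 -c "
from h import *
snap('wrist','w12')"
```

```text
16.67 vmax 0.009 [0.4199 0.0829 0.0981] [-0.002  -0.0062 -1.    ] op 0.341
cur [0.4199 0.0829 0.0981] yaw 0.2951 n 1
[[0.1,-1.9,34.1,0.06,0.0]]
```

View pics/w12.png

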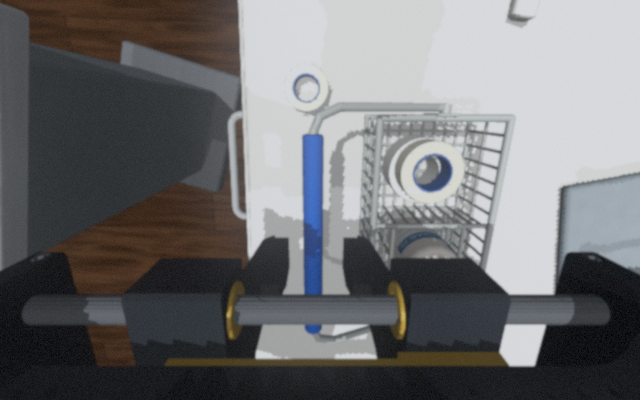

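>>> apply_moves([
  [0, 0, 18, 0, 0.66],
])

```text
t: 16.8
ee_pos: [0.4239, 0.0834, 0.0842]
tcp_rot: [1.866, 2.517, 0.0]
wrist_force: [1.3, 0.4, 0.5]
opening: 0.336
```

```bash
python3 wt.py 4 .418 .0822 .064 .294 50
```

```text
17.0 vmax 0.01 [0.42   0.0828 0.0808] [-0.0015 -0.0061 -1.    ] op 0.341
cur [0.42   0.0828 0.0808] yaw 0.2952 n 1
[[0.1,-2.1,16.9,0.07,0.0]]
```

>>> apply_moves([
  [0, -2, 16, 0, 0.66],
])

```text
t: 17.08
ee_pos: [0.4216, 0.0827, 0.0682]
tcp_rot: [1.866, 2.518, -0.001]
wrist_force: [1.4, 0.2, -0.6]
opening: 0.338
```

```bash
python3 wt.py 6 .418 .0822 .064 .294 50;python3 -c "
from h import *
snap('wrist','w13');s=snap('scene','s13');cv2.imwrite('pics/s13c.png',cv2.resize(s['pixels'][170:300,330:450,::-1],None,fx=4.6,fy=4.6,interpolation=cv2.INTER_CUBIC));print(bot.get_state()['wrist_force'])"
```

```text
17.38 vmax 0.005 [0.4188 0.0822 0.0657] [-3.0e-04 -5.9e-03 -1.0e+00] op 0.342
cur [0.4188 0.0822 0.0657] yaw 0.2952 n 1
[[0.2,-0.7,1.7,0.07,0.0]]
[-0.26206844  0.28748506  0.30072131]
```

View pics/w13.png

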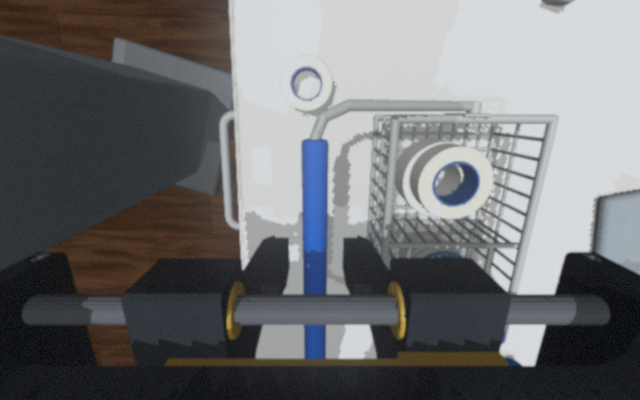

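View pics/s13c.png

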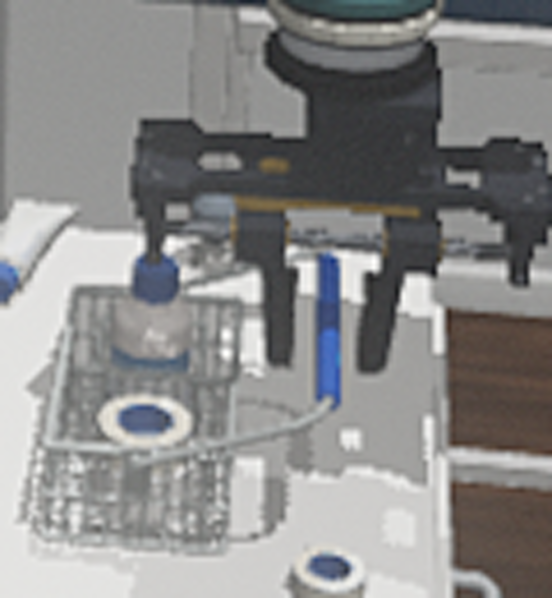

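>>> apply_moves([
  [0, -0.5, 1.5, 0, 0.95],
], newtons=5)

```text
t: 17.57
ee_pos: [0.4189, 0.0822, 0.0648]
tcp_rot: [1.868, 2.521, -0.006]
wrist_force: [0.3, 0.1, -0.6]
opening: 0.287
```

```bash
python3 wt.py 7 .418 .0822 .064 .294 50;python3 -c "
from h import *
print(bot.get_state()['wrist_force'])"
```

```text
17.92 vmax 0.003 [0.4182 0.082  0.0641] [-4.e-04 -6.e-03 -1.e+00] op 0.126
cur [0.4182 0.082  0.0641] yaw 0.2952 n 1
[[0.2,-0.1,0.1,0.07,0.0]]
[-0.19527581  0.10776301 -1.10829581]
```

```bash
cat > arc.py <<'E'
import sys
from h import *
n=int(sys.argv[1]); th=float(sys.argv[2])
for i in range(n): bot.read_camera('top')
s=bot.get_state(); u=np.array([.9574,.2888]); s0=np.array([.4182,.082]); 
print(round(s['t'],2),s['ee_pos'].round(4),s['wrist_force'].round(1),round(s['opening'],3),cv2.Rodrigues(s['tcp_rot'])[0][:,2].round(4))
xy=s0+u*(.09*np.sin(th)+.084); z=.0641+.09*np.cos(th)-.0323
plan([*xy,z],.294,dmax=60)
E
python3 arc.py 0 -1.03
```

```text
17.92 [0.4182 0.082  0.0641] [-0.2  0.1 -1.1] 0.126 [-4.e-04 -6.e-03 -1.e+00]
cur [0.4182 0.082  0.0641] yaw 0.2952 n 1
[[-0.1,6.8,-14.0,0.07,0.0]]
```

>>> apply_moves([
  [0, 7, -14, 0, 0.95],
])

```text
t: 18.0
ee_pos: [0.4218, 0.0836, 0.0756]
tcp_rot: [-1.87, -2.523, 0.014]
wrist_force: [1.5, 0.1, -2.2]
opening: 0.123
```

```bash
python3 arc.py 4 -0.87
```

```text
18.2 [0.4253 0.0842 0.0782] [-0.2 -0.5  0.8] 0.124 [ 7.0e-04 -5.9e-03 -1.0e+00]
cur [0.4253 0.0842 0.0782] yaw 0.2953 n 1
[[-0.1,7.8,-11.6,0.07,0.0]]
```

>>> apply_moves([
  [0, 8, -11.5, 0, 0.95],
])

```text
t: 18.28
ee_pos: [0.43, 0.086, 0.0874]
tcp_rot: [1.87, 2.524, -0.013]
wrist_force: [0.3, 0.1, -2.8]
opening: 0.119
```

```bash
python3 arc.py 4 -0.7; python3 -c "
from h import *
s=snap('scene','s14');cv2.imwrite('pics/s14c.png',cv2.resize(s['pixels'][170:300,330:450,::-1],None,fx=4.6,fy=4.6,interpolation=cv2.INTER_CUBIC))"
```

```text
18.48 [0.4331 0.0867 0.0901] [-1.8 -0.8  2.2] 0.12 [ 8.0e-04 -5.8e-03 -1.0e+00]
cur [0.4331 0.0867 0.0901] yaw 0.2955 n 1
[[-0.3,10.4,-10.5,0.08,0.0]]
```

View pics/s14c.png

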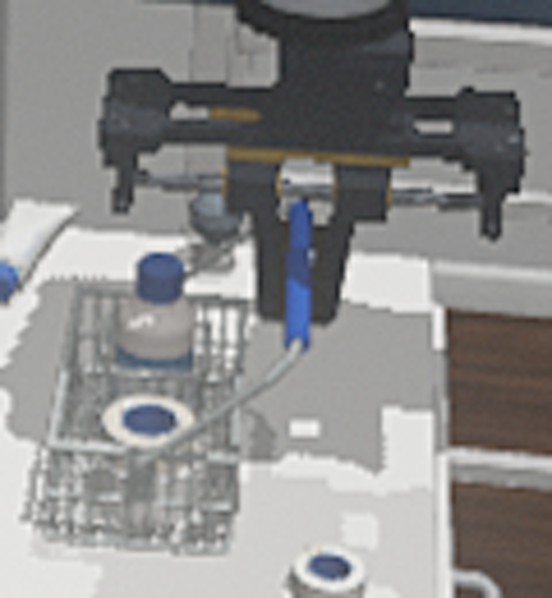

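>>> apply_moves([
  [0, 10.5, -10.5, 0, 0.95],
])

```text
t: 18.62
ee_pos: [0.4399, 0.0891, 0.0979]
tcp_rot: [1.87, 2.524, -0.013]
wrist_force: [2.3, 0.5, -1.7]
opening: 0.115
```

```bash
python3 arc.py 4 -0.53
```

```text
18.82 [0.4434 0.0898 0.1004] [ 0.9  0.6 -0.7] 0.112 [ 0.0018 -0.0057 -1.    ]
cur [0.4434 0.0898 0.1004] yaw 0.2956 n 1
[[-0.3,12.1,-9.1,0.09,0.0]]
```

>>> apply_moves([
  [0, 12, -9, 0, 0.95],
])

```text
t: 18.9
ee_pos: [0.4513, 0.0926, 0.1067]
tcp_rot: [1.869, 2.524, -0.013]
wrist_force: [1.7, 0.6, -5.0]
opening: 0.114
```

```bash
python3 arc.py 4 -0.35; python3 -c "
from h import *
snap('wrist','w15')
s=snap('scene','s15');cv2.imwrite('pics/s15c.png',cv2.resize(s['pixels'][150:300,320:450,::-1],None,fx=4,fy=4,interpolation=cv2.INTER_CUBIC))"
```

```text
19.1 [0.4546 0.0932 0.109 ] [-0.6 -1.   0.5] 0.112 [ 0.0016 -0.0061 -1.    ]
cur [0.4546 0.0932 0.109 ] yaw 0.2959 n 1
[[-0.3,15.1,-7.3,0.11,0.0]]
```

View pics/s15c.png

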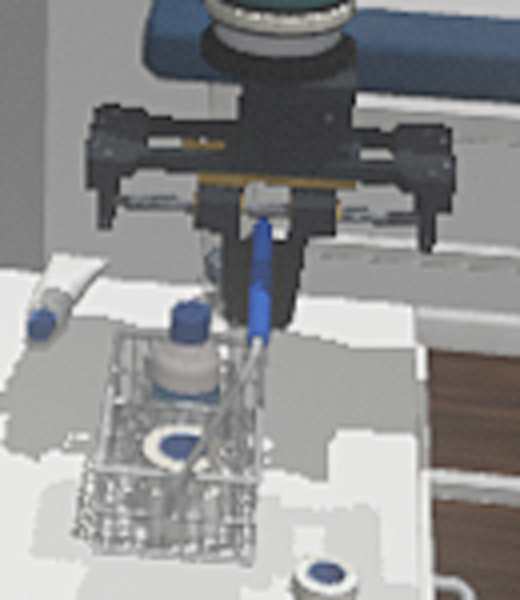

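View pics/w15.png

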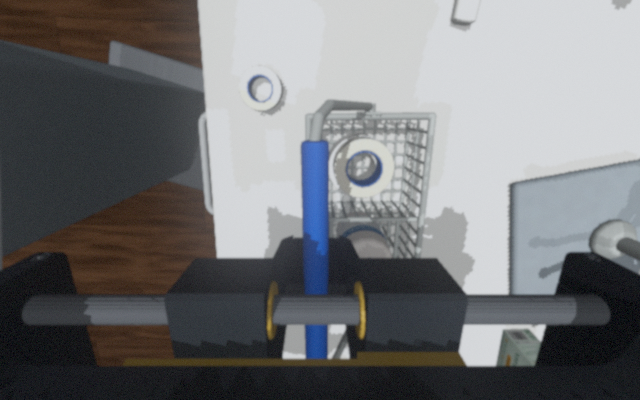

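>>> apply_moves([
  [0, 15, -7.3, 0, 0.95],
])

```text
t: 19.28
ee_pos: [0.4646, 0.0965, 0.1138]
tcp_rot: [1.87, 2.524, -0.014]
wrist_force: [0.8, 0.5, -5.3]
opening: 0.108
```

```bash
python3 arc.py 4 -0.17
```

```text
19.48 [0.4685 0.0973 0.1161] [ 0.7 -0.6  0.8] 0.111 [ 0.0012 -0.0064 -1.    ]
cur [0.4685 0.0973 0.1161] yaw 0.296 n 1
[[-0.2,16.2,-4.4,0.11,0.0]]
```

>>> apply_moves([
  [0, 15, -4.5, 0, 0.95],
])

```text
t: 19.57
ee_pos: [0.4791, 0.1008, 0.1188]
tcp_rot: [1.869, 2.524, -0.014]
wrist_force: [0.3, -0.2, -5.0]
opening: 0.117
```

```bash
python3 arc.py 4 0
```

```text
19.77 [0.4815 0.1015 0.1196] [ 0.2  0.1 -4.5] 0.123 [-9.0e-04 -6.6e-03 -1.0e+00]
cur [0.4815 0.1015 0.1196] yaw 0.2959 n 1
[[-0.5,17.7,-2.2,0.11,0.0]]
```

>>> apply_moves([
  [0, 17.5, -1, 0, 0.95],
])

```text
t: 19.85
ee_pos: [0.494, 0.1059, 0.1189]
tcp_rot: [-1.869, -2.524, 0.016]
wrist_force: [-1.2, -0.1, -2.4]
opening: 0.116
```

```bash
python3 arc.py 5 0; python3 -c "
from h import *
snap('wrist','w16');snap('top','t16')
s=snap('scene','s16');cv2.imwrite('pics/s16c.png',cv2.resize(s['pixels'][150:300,310:440,::-1],None,fx=4,fy=4,interpolation=cv2.INTER_CUBIC))"
```

```text
20.1 [0.4971 0.1063 0.1199] [ 0.3  0.  -4.3] 0.117 [-0.0024 -0.007  -1.    ]
cur [0.4971 0.1063 0.1199] yaw 0.2961 n 1
[[-0.5,1.4,-1.9,0.12,0.0]]
```

View pics/s16c.png

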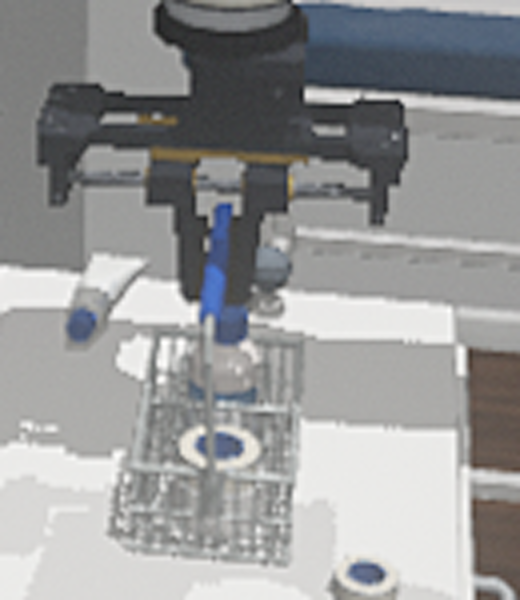

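View pics/w16.png

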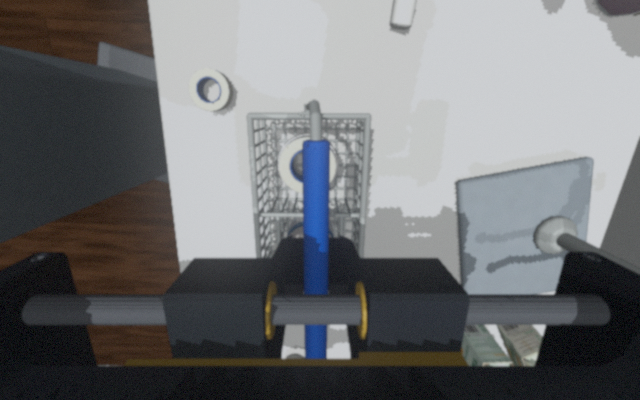

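```bash
python3 -c "
from h import *
t=load('w16')['pixels'][:,:,::-1]
cv2.imwrite('pics/w16c.png',cv2.resize(t[90:250,235:385],None,fx=5,fy=3.7,interpolation=cv2.INTER_CUBIC))"
```

```text
(no output)
```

View pics/w16c.png

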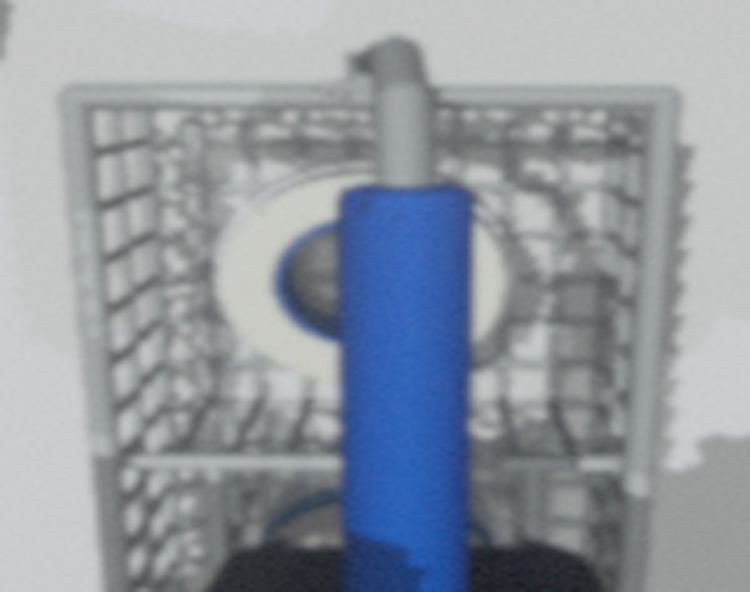

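```bash
cat > fit4.py <<'E'
import io,contextlib
with contextlib.redirect_stdout(io.StringIO()):
    exec(open('fit.py').read())
w=load('w16');P=lambda x,y:(235+x/5,90+y/3.7)
o=[(*P(72,95),[-.0415,.0715,.053]),(*P(668,97),[.0415,.0715,.053]),(*P(97,460),[-.0415,-.004,.053]),(*P(640,463),[.0415,-.004,.053])]
def g(q,z=0): return np.concatenate([proj(w,T(*q[:3],np.array(p)+[0,0,z]))-[u,v] for u,v,p in o])
for z in (0,.003,.006):
    r=least_squares(g,[.5,.1,.3],args=(z,)); q=r.x; print(z,q,r.cost,g(q,z).round(1))
    b=onz(w,*P(405,190),.142+z); c,n=np.cos(q[2]),np.sin(q[2]); d=b[:2]-q[:2]; print('barend local',c*d[0]+n*d[1],-n*d[0]+c*d[1])
    print('ee local', [ (lambda d:(c*d[0]+n*d[1],-n*d[0]+c*d[1]))(bot.get_state()['ee_pos'][:2]-q[:2])])
E
python3 fit4.py
```

```text
0 [0.49191029 0.10545157 0.28932745] 3.6669075229081627 [ 0.5 -1.1 -0.7 -0.7  1.3  1.  -1.   1.1]
barend local 0.005338118188343396 0.062421894651451454
ee local [(np.float64(0.005404440271865615), np.float64(-0.0006454955750641039))]
0.003 [0.49186016 0.10589378 0.28934071] 5.99590833789363 [-0.4 -1.7  0.1 -1.3  0.6  1.8 -0.3  1.9]
barend local 0.005266678066081313 0.062291389240235015
ee local [(np.float64(0.005326305046377027), np.float64(-0.0010836926351632844))]
0.006 [0.49181097 0.10633278 0.28935453] 13.22733214720931 [-1.3 -2.3  1.1 -1.9 -0.2  2.7  0.4  2.8]
barend local 0.005195284827329335 0.06216421696014382
ee local [(np.float64(0.0052481735691188155), np.float64(-0.0015185564265542738))]
```

>>> apply_moves([
  [0, 0, 2.5, 0, 0.95],
])

```text
t: 20.33
ee_pos: [0.4977, 0.1069, 0.1187]
tcp_rot: [1.868, 2.522, -0.007]
wrist_force: [0.0, 2.2, 5.2]
opening: 0.118
```

```bash
python3 arc.py 5 0
```

```text
20.58 [0.4977 0.1068 0.1184] [-1.2  2.7  1.7] 0.116 [-7.0e-04 -6.2e-03 -1.0e+00]
cur [0.4977 0.1068 0.1184] yaw 0.296 n 1
[[-0.8,0.7,-3.4,0.11,0.0]]
```

>>> apply_moves([
  [0, -5.5, 0, 0, 0.95],
])

```text
t: 20.67
ee_pos: [0.4934, 0.1053, 0.1188]
tcp_rot: [1.867, 2.521, -0.007]
wrist_force: [0.6, 1.7, -2.7]
opening: 0.116
```

```bash
python3 arc.py 5 0;python3 -c "
from h import *
w=snap('wrist','w17')
t=w['pixels'][:,:,::-1]
cv2.imwrite('pics/w17c.png',cv2.resize(t[90:250,235:385],None,fx=5,fy=3.7,interpolation=cv2.INTER_CUBIC))"
```

```text
20.92 [0.4923 0.1051 0.1185] [-0.9  2.1  1. ] 0.116 [-8.0e-04 -6.2e-03 -1.0e+00]
cur [0.4923 0.1051 0.1185] yaw 0.2959 n 1
[[-0.7,6.4,-3.3,0.11,0.0]]
```

View pics/w17c.png

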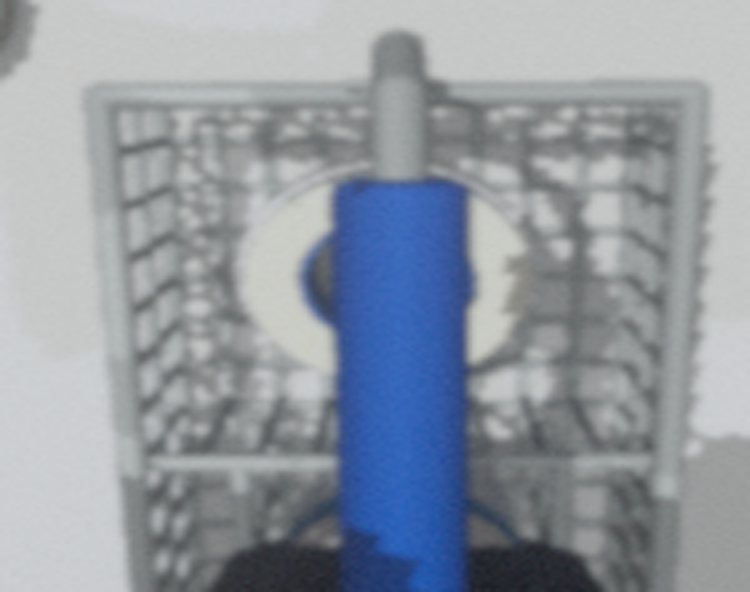

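```bash
sed -e "s/w16/w17/;s/72,95/98,93/;s/668,97/695,93/;s/97,460/128,460/;s/640,463/667,463/;s/405,190/402,185/" fit4.py > fit5.py; python3 fit5.py | head -3
```

```text
0 [0.49119469 0.10600451 0.29521279] 2.1589336708912006 [ 0.4 -0.9 -0.2 -0.8  0.3  1.3 -0.5  0.7]
barend local 0.0009954178809092155 0.06251590745815044
ee local [(np.float64(0.0008921590315335935), np.float64(-0.0012037221602296995))]
```

>>> apply_moves([
  [0, 0, 0, 0, 1],
], newtons=45)

```text
t: 21.05
ee_pos: [0.4924, 0.1051, 0.1185]
tcp_rot: [1.868, 2.522, -0.009]
wrist_force: [-0.6, 1.7, 0.4]
opening: 0.104
```

```bash
python3 wt.py 3;python3 -c "
from h import *
t=load('top0');s=load('scene0')
for z in (.071,.077): print([onz(t,280+a/5,100+b/5,z).round(3) for a,b in((432,262),(390,190),(450,300))])
print('pump',onz(t,245,165,.1),onz(t,250,172,0.05))
print(bot.get_state()['wrist_force'])
"
```

```text
21.2 vmax 0.002 [0.4924 0.1051 0.1185] [-9.0e-04 -6.2e-03 -1.0e+00] op 0.103
[array([0.698, 0.025, 0.071]), array([0.734, 0.044, 0.071]), array([0.679, 0.016, 0.071])]
[array([0.697, 0.025, 0.077]), array([0.733, 0.045, 0.077]), array([0.678, 0.017, 0.077])]
pump [0.66298701 0.31502998 0.1       ] [0.65544377 0.31294618 0.05      ]
[-0.28485881  2.03320361  0.89975577]
```

>>> apply_moves([
  [0, 0, -25, 0, 1],
])

```text
t: 21.28
ee_pos: [0.488, 0.1042, 0.1382]
tcp_rot: [-1.867, -2.521, 0.022]
wrist_force: [-1.5, -0.5, -5.4]
opening: 0.102
```

```bash
python3 wt.py 4;python3 -c "
from h import *
print(bot.get_state()['wrist_force'])
snap('wrist','w18')
s=snap('scene','s18');cv2.imwrite('pics/s18c.png',cv2.resize(s['pixels'][150:300,310:440,::-1],None,fx=4,fy=4,interpolation=cv2.INTER_CUBIC))"
```

```text
21.48 vmax 0.022 [0.4928 0.105  0.1431] [ 3.0e-04 -6.5e-03 -1.0e+00] op 0.106
[ 0.34804667 -1.20347749 -4.52154794]
```

View pics/s18c.png

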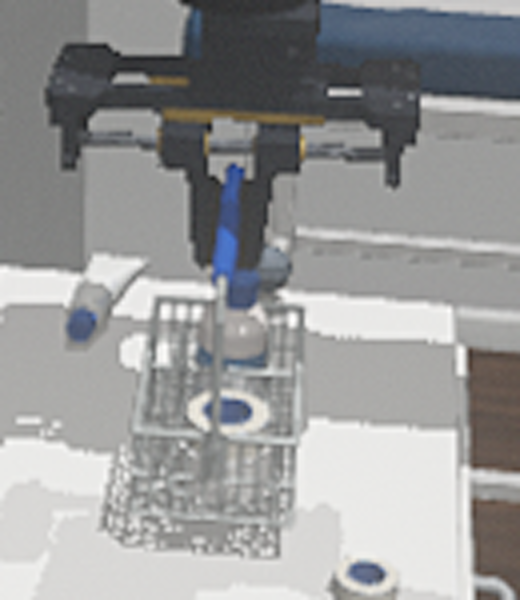

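View pics/w18.png

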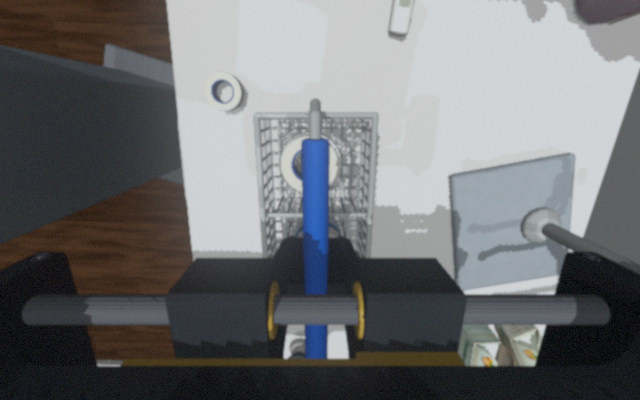

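>>> apply_moves([
  [0, 0, -35, 0, 1],
])

```text
t: 21.67
ee_pos: [0.4855, 0.104, 0.169]
tcp_rot: [-1.864, -2.517, 0.029]
wrist_force: [-0.9, -0.3, -5.5]
opening: 0.1
```

```bash
python3 wt.py 4
```

```text
21.87 vmax 0.03 [0.4922 0.1052 0.1768] [-0.0011 -0.0066 -1.    ] op 0.099
```

>>> apply_moves([
  [0, 0, -38, 0, 1],
])

```text
t: 21.95
ee_pos: [0.486, 0.1043, 0.2054]
tcp_rot: [-1.865, -2.517, 0.028]
wrist_force: [-1.1, -0.5, -6.3]
opening: 0.104
```

```bash
python3 wt.py 5 .58 .075 .217 .4817 20;python3 -c "
from h import *
print(bot.get_state()['wrist_force'])
snap('wrist','w19')"
```

```text
22.2 vmax 0.022 [0.4919 0.1054 0.2131] [-0.002  -0.0067 -1.    ] op 0.105
cur [0.4919 0.1054 0.2131] yaw 0.2958 n 5
[[-11.0,15.1,-0.8,-2.13,0.0],[-11.5,14.7,-0.8,-2.13,0.0],[-12.0,14.2,-0.8,-2.13,0.0],[-12.6,13.8,-0.8,-2.13,0.0],[-13.1,13.3,-0.8,-2.13,0.0]]
[ 0.77679419  0.81088775 -4.15530999]
```

View pics/w19.png

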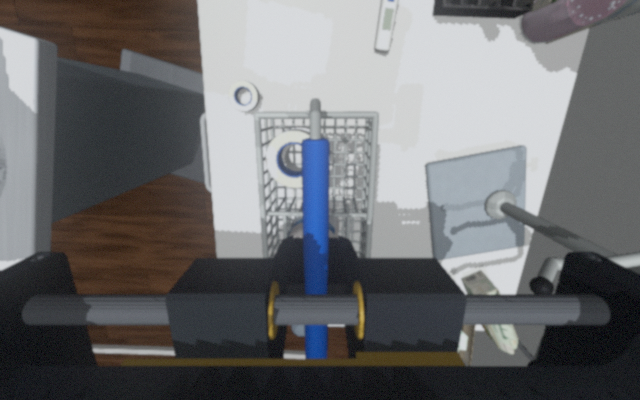

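```bash
python3 -c "
from h import *
t=load('w19')['pixels'][:,:,::-1]
cv2.imwrite('pics/w19c.png',cv2.resize(t[130:300,410:590],None,fx=4,fy=3.5,interpolation=cv2.INTER_CUBIC))"
```

```text
(no output)
```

View pics/w19c.png

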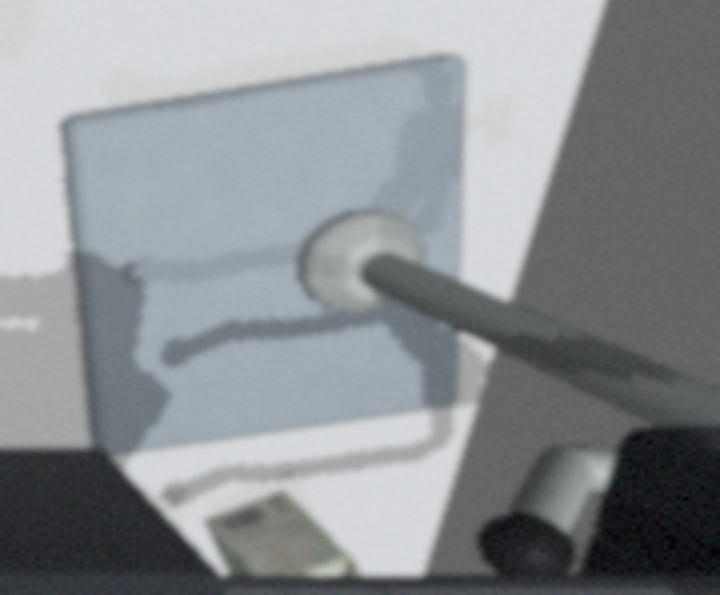

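```bash
cat > fit6.py <<'E'
import io,contextlib
with contextlib.redirect_stdout(io.StringIO()):
    exec(open('fit.py').read())
w=load('w19');P=lambda x,y:(410+x/4,130+y/3.5)
o2=[(w,*P(65,120),[-.085,.068,.011]),(w,*P(463,58),[.035,.068,.011]),(w,*P(98,450),[-.085,-.068,.011]),(w,*P(460,405),[.035,-.068,.011]),(w,*P(527,543),[-.093,.032,.211])]
old=list(ob2)
for nm,o in(('w',o2),('old',old),('both',old+o2)):
    ob2[:]=o; q=least_squares(g,[.7,.1,.4],loss='soft_l1').x; print(nm,q,T(*q,[-.07,0,.203]),g(q).reshape(-1,2).round(1).tolist())
a=tri(old[0][:3],old[3][:3],o2[4][:3]); b=tri(old[1][:3],old[2][:3]);print('caps',a,b,np.linalg.norm(a-b)); d=(a-b)
print('yaw',np.arctan2(-d[0],d[1]))
E
python3 fit6.py
```

```text
w [0.72202434 0.13764662 0.48556967] [0.66011569 0.10497676 0.203     ] [[0.0, -1.4], [2.4, -2.5], [-0.5, 3.0], [0.6, 0.8], [-0.6, 0.3]]
old [0.72232526 0.13683347 0.4817343 ] [0.66029177 0.10440129 0.203     ] [[0.1, 0.4], [0.3, 0.3], [-0.9, -1.5], [-0.5, -1.2], [-1.6, -0.6], [-0.9, 1.1], [1.7, 0.3]]
both [0.72209132 0.13750047 0.48498536] [0.6601636  0.10486679 0.203     ] [[-0.0, 0.5], [0.1, 0.3], [-1.0, -1.5], [-0.5, -1.1], [-1.8, -0.4], [-1.0, 1.2], [1.5, 0.3], [0.1, -1.3], [2.5, -2.4], [-0.5, 3.1], [0.5, 0.9], [-0.6, 0.5]]
caps [0.62555884 0.12221665 0.20915434] [0.65455635 0.06514324 0.20752068] 0.06403825077379106
yaw 0.4700858597968425
```

```bash
python3 wt.py 1 .589 .0676 .207 .483 27
```

```text
22.3 vmax 0.006 [0.491  0.1052 0.2124] [-0.0044 -0.0071 -1.    ] op 0.1
cur [0.491  0.1052 0.2124] yaw 0.2958 n 4
[[-16.1,20.7,1.3,-2.68,0.0],[-17.1,19.9,1.3,-2.68,0.0],[-18.0,19.1,1.3,-2.68,0.0],[-18.9,18.2,1.3,-2.68,0.0]]
```

>>> apply_moves([
  [-16, 21, 0, -2.7, 1],
])

```text
t: 22.38
ee_pos: [0.5115, 0.0971, 0.21]
tcp_rot: [-1.804, -2.565, 0.018]
wrist_force: [-1.5, 2.3, -5.3]
opening: 0.104
```

```bash
python3 wt.py 4 .589 .0676 .21 .483 27
```

```text
22.58 vmax 0.023 [0.5152 0.0959 0.2108] [-0.0071 -0.0071 -0.9999] op 0.102
cur [0.5152 0.0959 0.2108] yaw 0.3413 n 3
[[-17.1,20.0,0.2,-2.71,0.0],[-18.1,19.2,0.2,-2.71,0.0],[-18.9,18.3,0.2,-2.71,0.0]]
```

>>> apply_moves([
  [-17, 20, 0, -2.7, 1],
])

```text
t: 22.67
ee_pos: [0.5353, 0.0883, 0.2093]
tcp_rot: [-1.746, -2.602, 0.019]
wrist_force: [-1.5, 0.1, -4.7]
opening: 0.106
```

```bash
python3 wt.py 4 .589 .0676 .21 .483 27
```

```text
22.87 vmax 0.027 [0.5389 0.0869 0.2102] [-0.0088 -0.0064 -0.9999] op 0.099
cur [0.5389 0.0869 0.2102] yaw 0.3865 n 2
[[-18.4,19.6,-0.1,-2.77,0.0],[-19.3,18.6,-0.1,-2.77,0.0]]
```

>>> apply_moves([
  [-18, 19.5, -0.5, -2.8, 1],
])

```text
t: 22.95
ee_pos: [0.5588, 0.0796, 0.2095]
tcp_rot: [-1.683, -2.64, 0.019]
wrist_force: [-1.9, 0.6, -4.0]
opening: 0.101
```

```bash
python3 wt.py 4 .589 .0676 .21 .483 27
```

```text
23.15 vmax 0.025 [0.563  0.0781 0.2105] [-0.0098 -0.0054 -0.9999] op 0.102
cur [0.563  0.0781 0.2105] yaw 0.4334 n 2
[[-10.2,9.6,0.1,-1.42,0.0],[-10.5,9.3,0.1,-1.42,0.0]]
```

>>> apply_moves([
  [-19, 18, -0.5, -2.8, 1],
])

```text
t: 23.23
ee_pos: [0.5822, 0.0707, 0.21]
tcp_rot: [-1.619, -2.677, 0.018]
wrist_force: [-2.8, 0.5, -4.0]
opening: 0.101
```

```bash
python3 wt.py 5 .589 .0676 .21 .483 27;python3 -c "
from h import *
print(bot.get_state()['wrist_force'])
snap('wrist','w20');snap('top','t20')
s=snap('scene','s20');cv2.imwrite('pics/s20c.png',cv2.resize(s['pixels'][110:300,230:420,::-1],None,fx=3.1,fy=3.1,interpolation=cv2.INTER_CUBIC))"
```

```text
23.48 vmax 0.008 [0.5859 0.0693 0.2107] [-0.0117 -0.0041 -0.9999] op 0.104
cur [0.5859 0.0693 0.2107] yaw 0.4808 n 1
[[-2.9,2.0,0.7,-0.13,0.0]]
[ 0.28025949  1.53479987 -4.25414474]
```

View pics/w20.png

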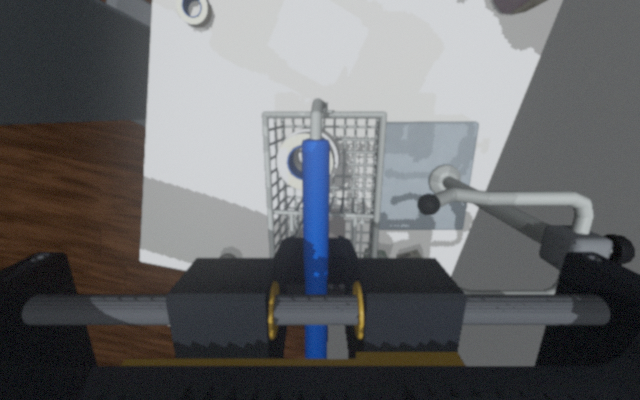

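View pics/s20c.png

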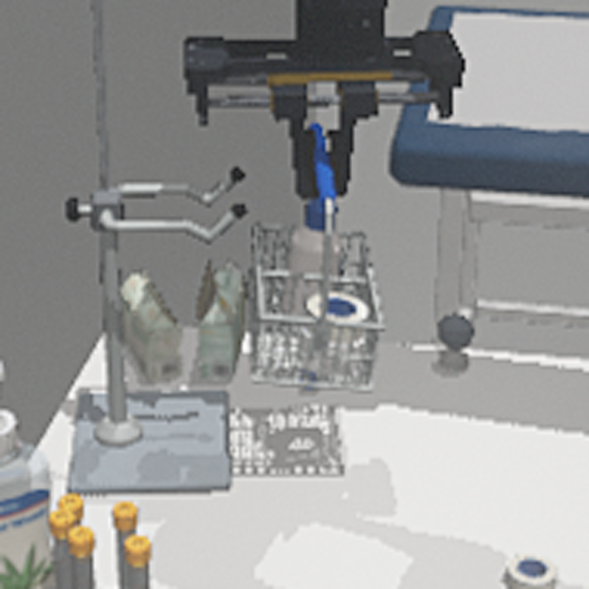

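```bash
python3 -c "
from h import *
w=load('w20');s=load('s20')
print('cap',onz(w,428,204,.211), 'expected', [.7221-.093*.8856-.032*.4644,.1373-.093*.4644+.032*.8856])
e=np.array([.5859,.0693]);u=np.array([-np.sin(.481),np.cos(.481)])
for off in(.0195,.0235,.0275):
  p=[*(e+.064*u),.2107+off];q=[*(e-.064*u),.2107+off]
  print(off,proj(w,p),proj(s,p),proj(s,q))
print(tri((w,316,143),(s,336.5,173.5)))
"
```

```text
cap [0.62514111 0.12189504 0.211     ] expected [0.6248784, 0.12245]
0.0195 [314.67678091 137.90382229] [335.22100602 174.55562058] [331.19976019 152.23550166]
0.0235 [314.53077184 138.72187787] [335.2498869  172.78381253] [331.21955828 150.60449352]
0.0275 [314.37511855 139.59396773] [335.27886719 171.00590631] [331.23941776 148.96842823]
[0.5561823  0.12388954 0.23178174]
```

```bash
cat > to.py <<'E'
import sys
from h import *
n=int(sys.argv[1]); b=float(sys.argv[2]); z=float(sys.argv[3])
for i in range(n): bot.read_camera('top')
s=bot.get_state()
print(round(s['t'],2),s['ee_pos'].round(4),s['wrist_force'].round(1),round(s['opening'],3),cv2.Rodrigues(s['tcp_rot'])[0][:,2].round(4))
c,n_=np.cos(.483),np.sin(.483); d=s['ee_pos'][:2]-[.660,.1047]; print('stand-frame off from seat mm',(np.array([c*d[0]+n_*d[1],-n_*d[0]+c*d[1]])*1000).round(1))
plan([.660+b*c,.1047+b*n_,z],.483,dmax=90)
E
python3 to.py 0 -.055 .209
```

```text
23.63 [0.5863 0.0688 0.2108] [ 0.   0.  -4.1] 0.105 [-0.0105 -0.0054 -0.9999]
stand-frame off from seat mm [-82.    2.4]
cur [0.5863 0.0688 0.2108] yaw 0.4821 n 1
[[-2.4,27.0,1.4,-0.05,0.0]]
```

>>> apply_moves([
  [-2.4, 27, 1, 0, 1],
])

```text
t: 23.72
ee_pos: [0.607, 0.0782, 0.2091]
tcp_rot: [-1.623, -2.678, 0.022]
wrist_force: [-0.5, -0.1, -3.0]
opening: 0.099
```

```bash
python3 to.py 4 -.03 .209
```

```text
23.92 [0.6111 0.0795 0.2094] [ 0.6  0.2 -4.7] 0.103 [-0.0109 -0.0054 -0.9999]
stand-frame off from seat mm [-55.    0.4]
cur [0.6111 0.0795 0.2094] yaw 0.4825 n 1
[[-0.4,25.0,0.1,-0.03,0.0]]
```

>>> apply_moves([
  [-0.4, 16, 0, 0, 1],
])

```text
t: 24.0
ee_pos: [0.6228, 0.0857, 0.2091]
tcp_rot: [-1.622, -2.68, 0.021]
wrist_force: [0.4, -0.9, -4.3]
opening: 0.104
```

```bash
python3 to.py 4 -.02 .209;python3 -c "
from h import *
snap('wrist','w21')
s=snap('scene','s21');cv2.imwrite('pics/s21c.png',cv2.resize(s['pixels'][110:260,240:390,::-1],None,fx=3.9,fy=3.9,interpolation=cv2.INTER_CUBIC))"
```

```text
24.2 [0.6247 0.0864 0.2093] [-0.5 -0.6 -5.1] 0.108 [-0.0116 -0.0057 -0.9999]
stand-frame off from seat mm [-39.7   0.2]
cur [0.6247 0.0864 0.2093] yaw 0.4827 n 1
[[-0.2,19.7,0.0,-0.02,0.0]]
```

View pics/w21.png

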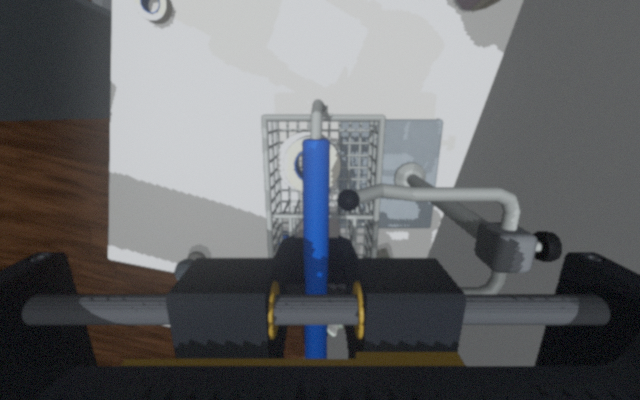

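View pics/s21c.png

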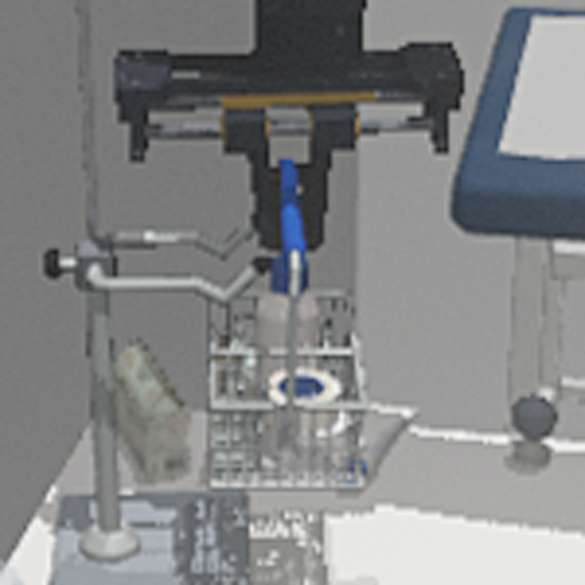

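>>> apply_moves([
  [0, 18, 0, 0, 1],
])

```text
t: 24.38
ee_pos: [0.6376, 0.0931, 0.2089]
tcp_rot: [-1.623, -2.679, 0.022]
wrist_force: [-0.4, -0.2, -4.3]
opening: 0.106
```

```bash
python3 to.py 4 0 .209
```

```text
24.58 [0.64   0.0945 0.2089] [-0.5 -0.7 -3.6] 0.107 [-0.0124 -0.0057 -0.9999]
stand-frame off from seat mm [-22.5   0.2]
cur [0.64   0.0945 0.2089] yaw 0.4826 n 1
[[-0.2,22.5,-0.5,-0.02,0.0]]
```

>>> apply_moves([
  [0, 15, 0, 0, 1],
])

```text
t: 24.67
ee_pos: [0.6507, 0.1, 0.2085]
tcp_rot: [-1.622, -2.679, 0.023]
wrist_force: [-0.8, -1.2, -4.8]
opening: 0.108
```

```bash
python3 to.py 4 0 .199;python3 -c "
from h import *
snap('wrist','w22')
s=snap('scene','s22');cv2.imwrite('pics/s22c.png',cv2.resize(s['pixels'][110:260,240:390,::-1],None,fx=3.9,fy=3.9,interpolation=cv2.INTER_CUBIC))"
```

```text
24.87 [0.6529 0.1013 0.2086] [ 0.9  0.1 -5.2] 0.103 [-0.0127 -0.0057 -0.9999]
stand-frame off from seat mm [-7.9  0.3]
cur [0.6529 0.1013 0.2086] yaw 0.4828 n 1
[[-0.3,8.0,9.5,-0.01,0.0]]
```

View pics/w22.png

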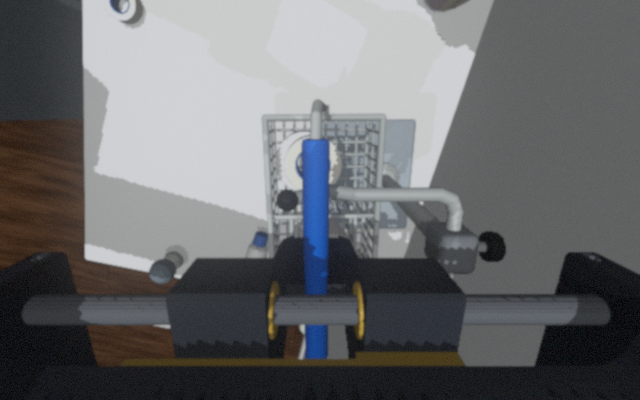

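View pics/s22c.png

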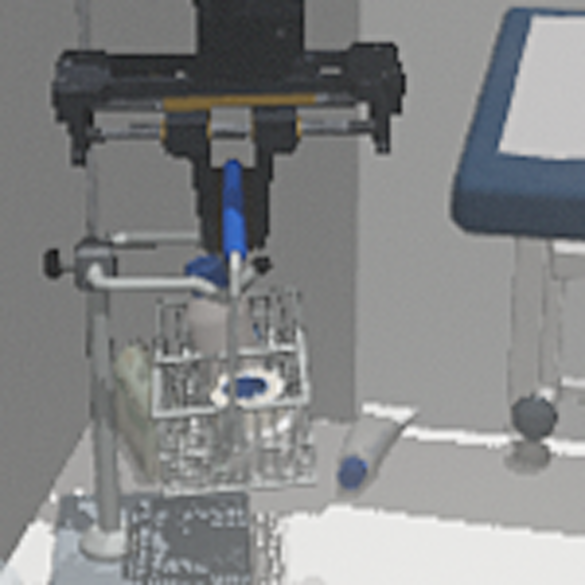

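>>> apply_moves([
  [0, 7.5, 8, 0, 1],
])

```text
t: 25.05
ee_pos: [0.6589, 0.1039, 0.2024]
tcp_rot: [-1.623, -2.682, 0.018]
wrist_force: [-0.8, -0.1, -3.4]
opening: 0.107
```

```bash
python3 to.py 4 0 .19
```

```text
25.25 [0.6586 0.1044 0.1997] [ 0.1  0.2 -4.7] 0.104 [-0.0149 -0.0064 -0.9999]
stand-frame off from seat mm [-1.4  0.4]
cur [0.6586 0.1044 0.1997] yaw 0.4827 n 1
[[-0.4,1.6,9.6,-0.02,0.0]]
```

>>> apply_moves([
  [0, 0, 9, 0, 1],
])

```text
t: 25.33
ee_pos: [0.6598, 0.1045, 0.1927]
tcp_rot: [-1.623, -2.683, 0.017]
wrist_force: [0.4, -0.6, -4.1]
opening: 0.101
```

```bash
python3 to.py 4 0 .181;python3 -c "
from h import *
snap('wrist','w23')
s=snap('scene','s23');cv2.imwrite('pics/s23c.png',cv2.resize(s['pixels'][140:250,240:350,::-1],None,fx=5,fy=5,interpolation=cv2.INTER_CUBIC))"
```

```text
25.53 [0.6577 0.1043 0.1897] [ 0.6  0.1 -4.5] 0.102 [-0.0169 -0.0066 -0.9998]
stand-frame off from seat mm [-2.3  0.7]
cur [0.6577 0.1043 0.1897] yaw 0.4827 n 1
[[-0.7,2.4,8.6,-0.02,0.0]]
```

View pics/w23.png

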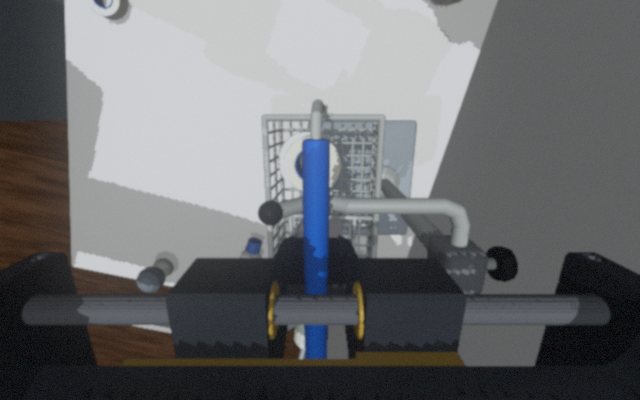

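View pics/s23c.png

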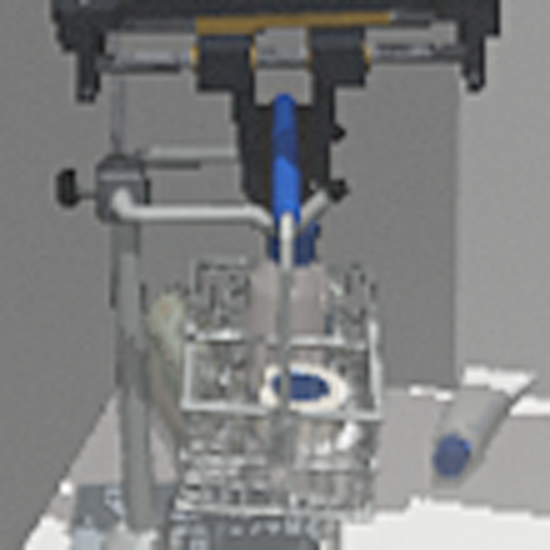

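>>> apply_moves([
  [0, 2.5, 6, 0, 1],
])

```text
t: 25.72
ee_pos: [0.6614, 0.1054, 0.1862]
tcp_rot: [-1.622, -2.682, 0.018]
wrist_force: [1.6, -0.5, -3.4]
opening: 0.102
```

```bash
python3 to.py 4 0 .181
```

```text
25.92 [0.6603 0.1055 0.1842] [ 0.3  0.4 -5.4] 0.1 [-0.0158 -0.0065 -0.9999]
stand-frame off from seat mm [0.6 0.5]
cur [0.6603 0.1055 0.1842] yaw 0.4828 n 1
[[-0.5,-0.6,3.2,-0.01,0.0]]
```

>>> apply_moves([
  [0, 1, 2, 0, 1],
])

```text
t: 26.0
ee_pos: [0.6614, 0.1059, 0.1826]
tcp_rot: [-1.621, -2.68, 0.021]
wrist_force: [0.6, 0.5, -5.2]
opening: 0.104
```

```bash
python3 to.py 4 0 .181
```

```text
26.2 [0.6611 0.1059 0.1821] [-0.7  0.  -4.6] 0.098 [-0.016  -0.0065 -0.9999]
stand-frame off from seat mm [1.6 0.6]
cur [0.6611 0.1059 0.1821] yaw 0.4828 n 1
[[-0.6,-1.5,1.1,-0.01,0.0]]
```

>>> apply_moves([
  [0, -1.2, 2, 0, 1],
])

```text
t: 26.28
ee_pos: [0.6608, 0.1055, 0.181]
tcp_rot: [-1.621, -2.68, 0.02]
wrist_force: [0.3, 1.0, 4.1]
opening: 0.098
```

```bash
python3 to.py 4 0 .181;python3 -c "
from h import *
s=snap('scene','s24');cv2.imwrite('pics/s24c.png',cv2.resize(s['pixels'][140:250,240:350,::-1],None,fx=5,fy=5,interpolation=cv2.INTER_CUBIC))"
```

```text
26.48 [0.6604 0.1053 0.1808] [-0.5  0.8 -1.4] 0.106 [-0.0149 -0.0065 -0.9999]
stand-frame off from seat mm [0.6 0.4]
cur [0.6604 0.1053 0.1808] yaw 0.4827 n 1
[[-0.4,-0.6,-0.2,-0.02,0.0]]
```

View pics/s24c.png

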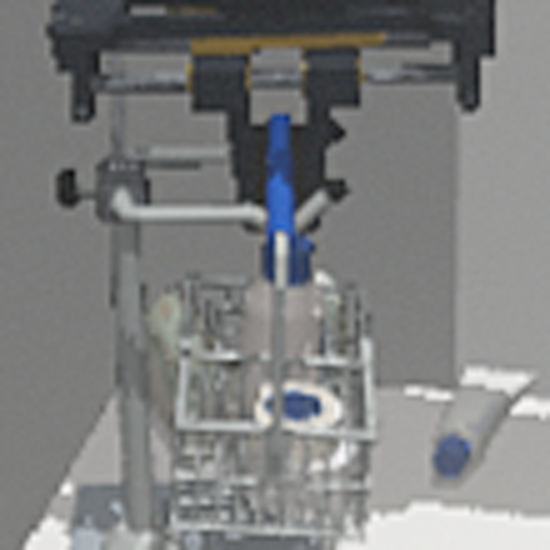

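>>> apply_moves([
  [0, -0.5, 1, 0, 1],
], newtons=5)

```text
t: 26.62
ee_pos: [0.6604, 0.1052, 0.1807]
tcp_rot: [-1.622, -2.681, 0.019]
wrist_force: [-0.7, 0.6, 1.6]
opening: 0.117
```

```bash
python3 to.py 4 0 .181
```

```text
26.82 [0.6604 0.1052 0.1807] [0.5 1.3 1.1] 0.116 [-0.0134 -0.0062 -0.9999]
stand-frame off from seat mm [0.6 0.3]
cur [0.6604 0.1052 0.1807] yaw 0.4827 n 1
[[-0.3,-0.6,-0.3,-0.01,0.0]]
```

>>> apply_moves([
  [0, 0, 0, 0, 0.68],
])

```text
t: 26.9
ee_pos: [0.6606, 0.1052, 0.1809]
tcp_rot: [-1.622, -2.681, 0.019]
wrist_force: [-1.0, -0.9, -0.3]
opening: 0.164
```

```bash
python3 to.py 6 0 .181;python3 -c "
from h import *
snap('wrist','w25')
s=snap('scene','s25');cv2.imwrite('pics/s25c.png',cv2.resize(s['pixels'][140:250,240:350,::-1],None,fx=5,fy=5,interpolation=cv2.INTER_CUBIC))"
```

```text
27.2 [0.6603 0.1052 0.1804] [0.2 0.1 0.4] 0.32 [-0.0138 -0.0063 -0.9999]
stand-frame off from seat mm [0.5 0.3]
cur [0.6603 0.1052 0.1804] yaw 0.4827 n 1
[[-0.3,-0.5,-0.6,-0.02,0.0]]
```

View pics/s25c.png

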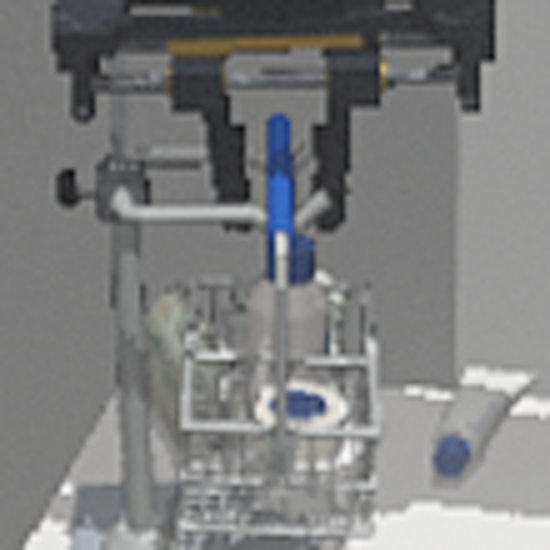

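View pics/w25.png

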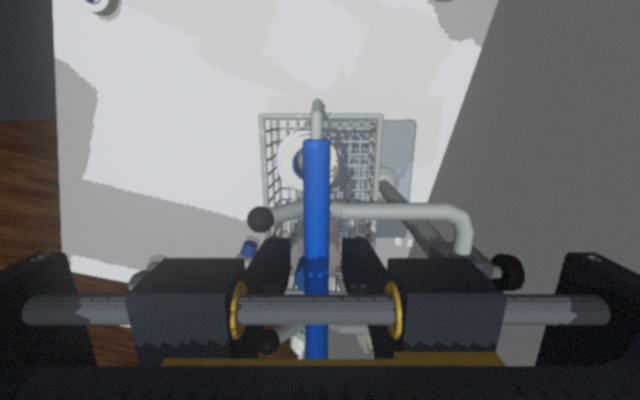

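>>> apply_moves([
  [0, 1, -12, 0, 0.68],
])

```text
t: 27.38
ee_pos: [0.6594, 0.1054, 0.1897]
tcp_rot: [-1.619, -2.677, 0.025]
wrist_force: [0.7, 0.4, -0.3]
opening: 0.321
```

```bash
python3 to.py 4 0 .21
```

```text
27.58 [0.6622 0.1059 0.1937] [ 0.2  0.6 -0.9] 0.32 [-0.0116 -0.006  -0.9999]
stand-frame off from seat mm [2.4 0. ]
cur [0.6622 0.1059 0.1937] yaw 0.4827 n 1
[[-0.0,-2.7,-16.3,-0.02,0.0]]
```

>>> apply_moves([
  [0, 1, -14, 0, 0.68],
])

```text
t: 27.67
ee_pos: [0.661, 0.1061, 0.2047]
tcp_rot: [-1.62, -2.678, 0.024]
wrist_force: [-0.3, 0.1, 0.0]
opening: 0.322
```

```bash
python3 to.py 4 0 .25
```

```text
27.87 [0.664  0.1065 0.2091] [ 0.8 -0.4 -0.6] 0.318 [-0.0093 -0.0057 -0.9999]
stand-frame off from seat mm [ 4.4 -0.2]
cur [0.664  0.1065 0.2091] yaw 0.4828 n 1
[[0.2,-4.8,-40.9,-0.01,0.0]]
```

>>> apply_moves([
  [0, 0, -16, 0, 0.68],
])

```text
t: 27.95
ee_pos: [0.6617, 0.1063, 0.2212]
tcp_rot: [-1.62, -2.679, 0.022]
wrist_force: [-0.0, -0.0, 0.0]
opening: 0.32
```

```bash
python3 to.py 4 0 .28
```

```text
28.15 [0.6644 0.1067 0.2254] [-0.1  0.8 -0.1] 0.319 [-0.0082 -0.0056 -1.    ]
stand-frame off from seat mm [ 4.8 -0.3]
cur [0.6644 0.1067 0.2254] yaw 0.4828 n 1
[[0.3,-5.4,-54.6,-0.01,0.0]]
```

>>> apply_moves([
  [0, 0, -35, 0, 0.68],
  [0, 0, -30, 0, 0.68],
])

```text
t: 28.32
ee_pos: [0.6599, 0.1063, 0.2805]
tcp_rot: [-1.616, -2.672, 0.032]
wrist_force: [1.5, -0.5, 1.2]
opening: 0.319
```

```bash
python3 to.py 4 0 .28;python3 -c "
from h import *
snap('wrist','w26');snap('top','t26')
s=snap('scene','s26');cv2.imwrite('pics/s26c.png',cv2.resize(s['pixels'][140:270,240:370,::-1],None,fx=4.5,fy=4.5,interpolation=cv2.INTER_CUBIC))"
```

```text
28.52 [0.6607 0.1064 0.2806] [-0.  -0.2 -0.4] 0.318 [-0.0232 -0.0075 -0.9997]
stand-frame off from seat mm [1.4 1.2]
cur [0.6607 0.1064 0.2806] yaw 0.4828 n 1
[[-1.2,-1.4,0.7,-0.01,0.0]]
```

View pics/s26c.png

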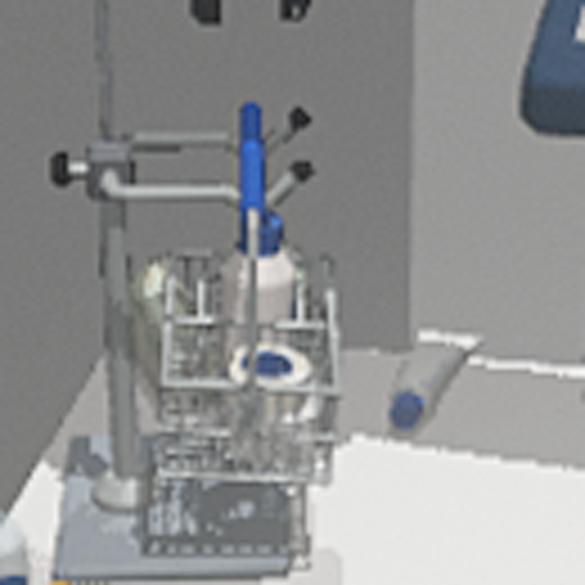

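View pics/w26.png

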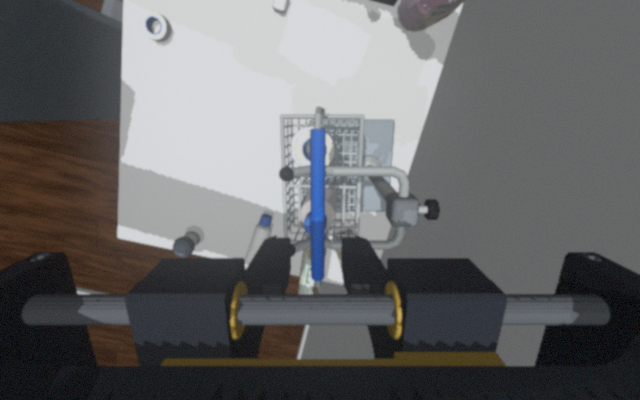

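```bash
python3 -c "
from h import *
w=load('w26')['pixels'][:,:,::-1]
cv2.imwrite('pics/w26c.png',cv2.resize(w[95:285,270:450],None,fx=4,fy=3,interpolation=cv2.INTER_CUBIC))
w=load('w26');s=load('s26')
c,n=np.cos(.483),np.sin(.483)
B=np.array([.660,.1047,.203])
for pit in(-.1,-.05,0,.05,.1):
  out=[]
  for p in([-.0415,.0715,.053],[.0415,.0715,.053],[-.0415,-.004,.053],[.0415,-.004,.053],[-.04,.0715,.003],[.04,.0715,.003]):
    x,y,z=p[0],p[1],p[2]-.142
    X=np.cos(pit)*x+np.sin(pit)*z; Z=-np.sin(pit)*x+np.cos(pit)*z
    P=B+[c*X-n*y,n*X+c*y,Z]
    out+=[((proj(w,P)-[270,95])*[4,3]).round(0).tolist(),((proj(s,P)-[240,140])*4.5).round(0).tolist()]
  print(pit,'wrist',out[0:8:2],'scene',out[1::2])
"
```

```text
-0.1 wrist [[69.0, 65.0], [388.0, 66.0], [76.0, 274.0], [374.0, 281.0]] scene [[323.0, 389.0], [150.0, 378.0], [318.0, 316.0], [156.0, 305.0], [310.0, 477.0], [147.0, 467.0]]
-0.05 wrist [[50.0, 65.0], [370.0, 66.0], [59.0, 275.0], [357.0, 279.0]] scene [[332.0, 386.0], [160.0, 382.0], [327.0, 313.0], [164.0, 309.0], [325.0, 474.0], [161.0, 471.0]]
0 wrist [[32.0, 65.0], [352.0, 66.0], [42.0, 276.0], [340.0, 278.0]] scene [[342.0, 382.0], [169.0, 386.0], [336.0, 310.0], [173.0, 313.0], [339.0, 471.0], [176.0, 475.0]]
0.05 wrist [[14.0, 66.0], [334.0, 66.0], [25.0, 278.0], [323.0, 276.0]] scene [[351.0, 378.0], [178.0, 389.0], [344.0, 306.0], [182.0, 316.0], [353.0, 467.0], [190.0, 478.0]]
0.1 wrist [[-4.0, 66.0], [315.0, 65.0], [8.0, 279.0], [306.0, 275.0]] scene [[360.0, 373.0], [188.0, 392.0], [353.0, 301.0], [191.0, 319.0], [367.0, 462.0], [205.0, 480.0]]
```

View pics/w26c.png

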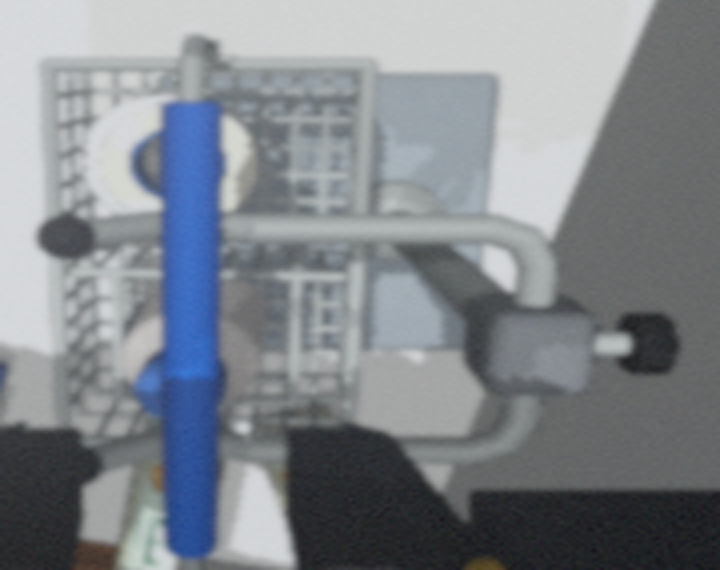

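View pics/t26.png

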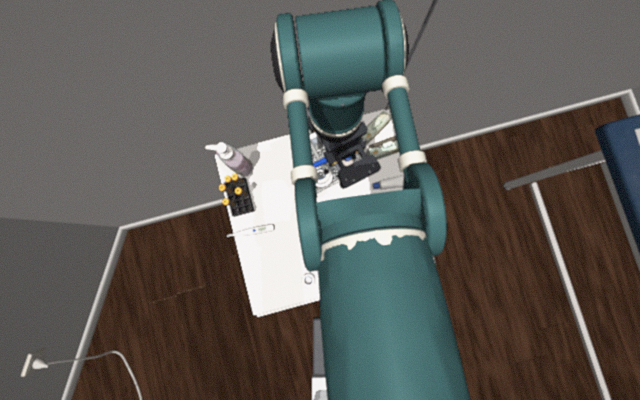

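>>> apply_moves([
  [0, -20, -25, 0, 0.68],
  [0, -25, -25, 0, 0.68],
  [0, -25, -20, 0, 0.68],
])

```text
t: 28.92
ee_pos: [0.5958, 0.0748, 0.3372]
tcp_rot: [-1.603, -2.657, 0.053]
wrist_force: [0.5, 0.3, 0.3]
opening: 0.32
```

```bash
python3 to.py 12 0 .28;python3 -c "
from h import *
snap('wrist','w27')
s=snap('scene','s27');cv2.imwrite('pics/s27c.png',cv2.resize(s['pixels'][140:270,240:370,::-1],None,fx=4.5,fy=4.5,interpolation=cv2.INTER_CUBIC))"
```

```text
29.52 [0.5973 0.0752 0.3383] [-0.1  0.6 -0.7] 0.325 [-0.0466 -0.0095 -0.9989]
stand-frame off from seat mm [-69.3   3. ]
cur [0.5973 0.0752 0.3383] yaw 0.4851 n 2
[[-2.0,35.9,27.5,0.06,0.0],[-1.9,35.9,27.5,0.06,0.0]]
```

View pics/s27c.png

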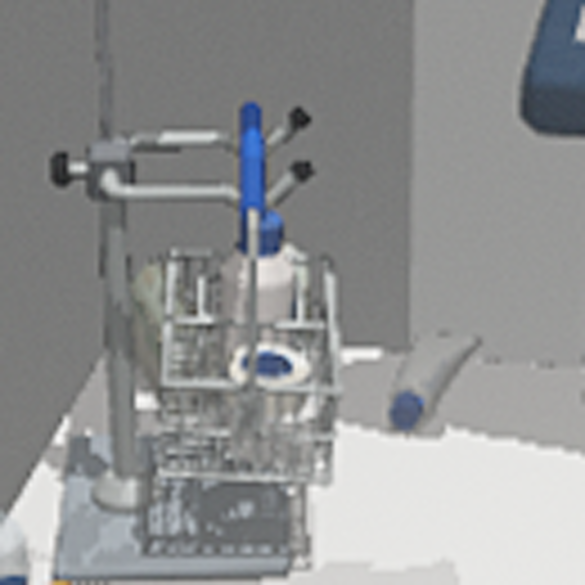

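View pics/s27.png

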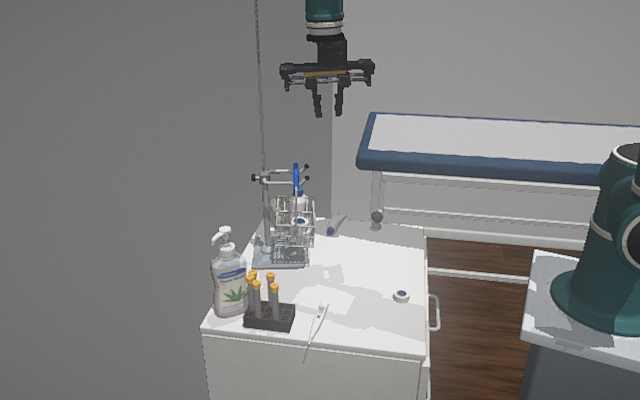

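View pics/w27.png

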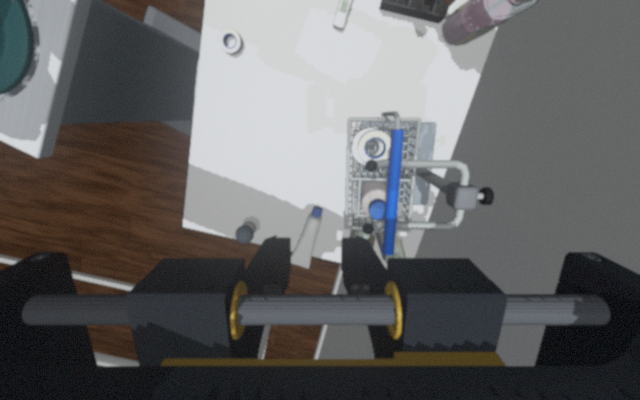

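```bash
python3 -c "
from h import *
print(bot.sign_off())"
```

```text
the job is handed in; nothing more can be done
None
```

I stood the bottle upright in the empty bay while the basket was still on the cabinet. Then I swung the handle up and hung the basket by its blue bar on the twin hook, and handed the job in at about 29.5 s of the 58 s allowed.

**Last checks:**
- **Bar:** it rests in the dips of both prongs, behind the black tips, and two pictures about 1 s apart showed no change.
- **Contents:** the bottle is in the basket. Only the upper tape roll is clearly visible in the last pictures. The wide roll lies beneath it, so I did not see it separately at the end.
- **Gripper:** it is clear of everything.

**Not perfect:**
- **Level:** the hung basket leans about 2–3° about the bar. The wrist and scene cameras gave 0.03–0.06 rad. I judged that level enough and did not correct it.
- **Tape roll:** at least the upper roll shifted a little inside its bay during the carry.
- **Basket position:** it slid about 6 mm on the cabinet while I raised the handle.
- **First grips on the bottle:** I let go of two grips taken too high and took it again lower. The bottle stayed standing where it was.
- **Other items:** I saw none of them displaced. I judged the two cartons, the closest to the hung basket, by eye rather than measuring them.

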